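Clamp a pressure shoe in its holding fixture to the first slip of the screw's clutch

ROBOT

A 6-joint arm with a two-finger parallel gripper is mounted at the origin on a cart in front of the work surface, level with it; the furniture and walls round the work are solid. World frame = base frame: x ahead of the robot, y to its left, z up, the work surface at z = 0. Lengths are in m, angles in rad, forces in N, time in s.
With the tool pointing down it reaches from about 0.3 to 0.85 m from the base axis. Payload 5.4 kg.
Tool frame: the origin (TCP) lies midway between the tips of the shut fingers; the grasp point (between the pads) lies 19 mm behind it; z points along the fingers, y is the line along which they close (so a half turn about z gives the same grasp; the last joint's range is limited). The gripper opens to 85 mm and grips with 20 to 120 N. Pads are 22 mm wide; open, the fingers measure 114 mm over their backs; the gripper's body (76 mm by 85 mm) begins 54 mm behind the grasp point. The pads swing forward as they close: fully open they stand 13 mm farther back than shut.
Start: joints at [1.091, 0.158, 1.597, -0, 1.386, -0.21], TCP at [0.153, 0.554, 0.208] pointing down, gripper open.
Joint ranges: [-2.91, 2.91], [-0.94, 2.29], [0.18, 2.7], [-1.29, 4.43], [0.17, 2.64], [-3, 3]. Speed limits (rad/s): [2.57, 2.57, 3.14, 3.14, 3.14, 3.14].

INTERFACE

Orientations are given as a unit quaternion [w, x, y, z].
In Python, from cell import manip gives the robot as it stands.
- The arm moves only by the tool send_rows, never from a script. Its argument "series" is a list of rows, each an object of numbers: "dx", "dy", "dz": the shift along the tool's x, y, z in cm; "wx", "wy", "wz": the turn, a rotation vector about the tool's x, y, z in degrees; "gripper": the finger opening in cm, from 0 to 8.54. In form: [{"dx": .., "dy": .., "dz": .., "wx": .., "wy": .., "wz": .., "gripper": ..}, ...]. A call has exactly 8 rows; each row is the pose to reach, as a shift and turn from the pose commanded when the call began, along the tool's axes at that moment; what a row does not reach only later rows make up. A row lasts 1/12 s, in which the tool goes at most 41.7 mm and 7.16 degrees, less where a joint would pass 70% of its speed; a pose out of reach is approached as far as the arm can. A call with a gripper value outside its range is refused whole. The fingers move at their own pace and stop on an object; "newtons" is the grip in N (left out, the last holds). Time passes only in rows, so rows that repeat a pose let the fingers close, or fill a call up. It gives the time, the measured TCP pose, the force, the opening and the grip force at its end, in the units of the state.
- manip.state(): the state, without advancing time (a new reading comes with each control period).
- manip.grab_frame(name): name is "side" or "top"; returns a dict with "img" (420x560x3 uint8, red, green, blue), "fovy" (degrees; the focal length in pixels is half the picture's height over the tangent of half this angle, whatever the lens; pixels are square), "cx", "cy" (the principal point, pixels), "rvec" (rotation vector, rad) and "tvec" (3), from world to camera coordinates, as OpenCV has them. Camera axes: x right, y down, z forward; pixel columns grow to the right and rows downward; lengths in m; the calibration is good to about 2 mm. A picture is of the moment at which its call begins. There is no depth.
- manip.finish_job(): hands the job in; it is judged then, once.
The state is a dict: "time": time; "joints": joint angles; "joint_vel": joint speeds; "effort": joint torques, N m; "tool_pos": TCP position; "tool_rot": TCP orientation; "contact_force": force on the tool from outside, world axes, zero at the start; "ft_torque": the same for the moment, N m; "grip_width": finger opening in m; "grasp_force": force on a finger pad.
Only numpy, scipy, OpenCV 4.12 (cv2) and the standard library are available. Lean on these libraries where they do the work, as an engineer would, in place of code of your own. Each camera call takes 0.05 s, during which the arm holds its last target. There are 200 camera calls.

TASK

Clamp the pale green pressure shoe in the holding fixture so that its worn face can be dressed: it is heavier at its tall end, so carry it level, and bed it upright and fully down on both rests between the cheeks, tall end up to the end stop. Then swing the red clamp arm fully home across it and turn the black knob clockwise until its clutch slips for the first time, and stop there. Leave the tools round about lying where they are.

Things in the scene. Friction and masses are not known exactly. Their poses are not given: they have to be found in the camera images.
- shoe: pale green tapering bar, loose: 320 long (its y, -160 to 160), 32 thick (x -14.5 to 17.5: middle at x 1.5), flat underside. 66 high at the tall end (y -126, corner rounded off to 54 at y -156), sloping down to 40 at y 130. 0.55 to 0.9 kg, balances 15 to 20 from mid-length towards the tall end. Grip across the thickness. Origin: centre of the underside, z up
- tall_end (a point): middle of the tall end face of the shoe (shoe x 1.5, y -160, z 25), axes those of the shoe
- fixture: fixed by magnets. Grey base x -50 to 105, y -188 to 180, 12 high. Rests across it at y -100 and 105 (34 long), tops at z 24, each with cheeks with inner faces at x -18.5 and 21.5 and sloped lead-ins, z to 45. End stop with inner face at y -165, 56 high. Pivot post, radius 13, at x 80, y -100. Two magnet switches, radius 26, 48 high, at x 74, y 50 and 122. Origin on the table
- nest (a point): where the shoe's origin belongs (fixture x 0, y 0, z 24), axes those of the fixture: the shoe's y along the nest's y, tall end (-y) to the end stop with 5 to spare, 4 to each cheek. Up to 18 farther from the stop (+y) is still good
- pivot (a point): on the upright axis of the red clamp arm at the arm's mid-height (106 over the table); fixture x 80, y -100; axes those of the fixture.
- bar (a point): middle of the red arm's bar, 40 from the pivot; bar 20 wide, 16 high (98 to 114 over the table); its end, 80 from the pivot, carries the screw. The frame turns with the arm: -x points from pivot to screw. To close the arm push on the bar's -y side towards its own +y (clockwise from above), to the stop
- swing_arm (a joint): angle of the red clamp arm, rad: 0 = fully home against its stop, straight across the nest with the screw over the shoe; grows as it opens, counter-clockwise from above; at 1.57 it points along the fixture's -y, beside the nest. It rubs (about 0.3 N m) and stays where it is left
- knob_top (a point): centre of the top of the black round ribbed knob, diameter 36, its side 26 high; under it an aluminium disc, radius 24, that turns with the screw, and then the arm. All sink 8 a turn (let the hand follow). A red line on the knob and a red mark on the disc stand in line until the clutch slips; then the disc stands still while the knob's line runs on
- spindle (a joint): angle of the screw (and disc), rad, grows when turned clockwise from above; 8 mm of sinking a turn (1.27 mm a rad), friction 0.06 N m. At the start the foot hangs 1.7 to 4.2 mm above the top of a seated shoe, so contact comes after 1.3 to 3.3 rad, and the slip about 0.8 to 1.5 rad later as the foot gives
- knob (a joint): slip of the clutch: angle of the knob relative to the disc, rad, 0 at the start, grows when the knob runs on clockwise after the disc has stopped. The clutch slips at 0.105 N m. First slip: it reads 0.05 or more; past 0.8 it has been overdone.
- foot: round black tilted foot of the screw, radius 9.5, which presses on the shoe's top under the arm's end with about 25 to 45 N when the clutch slips; origin on the screw axis at the arm's mid-height (sinks with it).
- push_block: beech push block with a saw-handle grip, standing behind the fixture, sole 70 x 220 (its y), 94 high, origin under its centre; bystander
- masking_tape: pale yellow roll of masking tape lying flat in front of the fixture, diameter 104, 25 high, origin under its centre; bystander
- sanding_block: cork sanding block, 66 x 112 (its y) x 36 high, beside the shoe's low end, origin under its centre; bystander
- chisel: chisel with a yellow handle, 30 x 266 (its y) x 30 high, handle to +y, lying beside the shoe, origin under its middle; bystander

How it is judged:
By the outcome, as a careful person would: the job done as asked, in the order asked, and still so for the second after the job is handed in, with the robot touching nothing.
It also fails if it takes over 72 s, if anything falls off the work surface, if the arm or the gripper's body presses on something with over 40 N, if the wrist force passes 120 N, or if a joint passes its speed limit or range.

## Working session

There is one attempt and no reset: what is moved stays moved. The work goes in short steps, Python scripts to look and compute and a tool call to move; the robot and the scene stay as the last step left them, time stands still between calls to the robot, and variables do not carry over. Pictures are saved under pics/ and viewed, at most 10 in all, crops included, and the job is handed in when it is done.

Besides the shell and the picture viewer there is one more tool, called after ">>>" as a command line: name --argument value ..., lists and objects as JSON in quotes. send_rows: Moves the arm, as the interface text tells. Its arguments: {"type":"object","properties":{"series":{"type":"array"},"newtons":{"type":"number"}},"required":["series"]}

```bash
ls; mkdir -p pics; python3 - <<'E'
from cell import manip
import cv2,numpy as np,pickle
s=manip.state();print(s)
for n in("side","top"):
    f=manip.grab_frame(n);pickle.dump(f,open(f'pics/{n}0.pkl','wb'))
    cv2.imwrite(f'pics/{n}0.png',f['img'][:,:,::-1])
    R=cv2.Rodrigues(np.array(f['rvec']))[0];print(n,f['fovy'],f['cx'],f['cy'],-R.T@np.array(f['tvec']).ravel(),R)
E
```

```text
pics
{'time': 0.0, 'joints': array([ 1.09090864e+00,  1.59073288e-01,  1.59824682e+00, -9.61111112e-06,
        1.38618955e+00, -2.10145582e-01]), 'joint_vel': array([-0.00115118,  0.00118902,  0.00171296, -0.00204774, -0.00103445,
       -0.00125072]), 'effort': array([ 4.25413837e-04, -3.96007776e+01, -3.31428123e+01, -1.19564261e-04,
        8.65844311e-03, -1.76577413e-05]), 'tool_pos': array([0.15297011, 0.55360592, 0.20679602]), 'tool_rot': array([-3.19732209e-04,  1.34461595e-01,  9.90918342e-01, -9.03613976e-04]), 'contact_force': array([ 0.06247405, -0.44235404, -0.1017134 ]), 'ft_torque': array([-0.04397152,  0.02437291,  0.00911143]), 'grasp_force': 0.0, 'grip_width': 0.08544382393445786}
side 54.430721863719704 281.56875593655906 211.1978560356741 [ 0.13171522 -0.84856918  0.91346176] [[ 0.93307393 -0.35954286  0.01009865]
 [-0.23109403 -0.62076971 -0.74915988]
 [ 0.27562402  0.69668781 -0.66231223]]
top 52.242175414579336 276.92446503801165 217.6478541824309 [ 0.28028182 -0.00508083  1.38880361] [[ 0.01088762 -0.99988864  0.01020589]
 [-0.98909805 -0.01226797 -0.14674656]
 [ 0.14685543 -0.0084969  -0.98912147]]
```

View pics/top0.png

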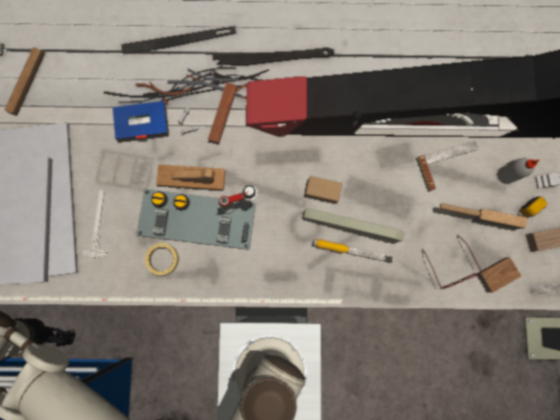

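View pics/side0.png

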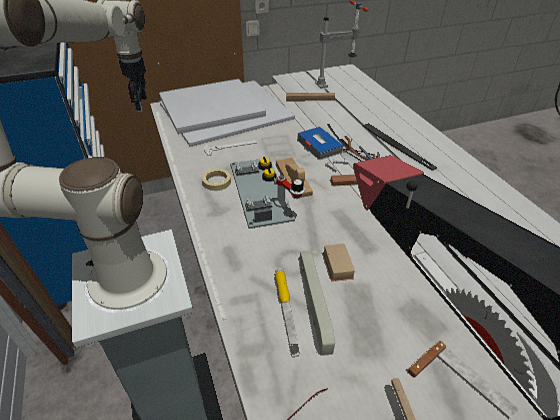

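Top view: fixture at about (197,218), with knob/arm at (235,198) and (250,190), shoe from (305,212) to (402,237). The side view shows the same; magnet switches are yellow at (265,165). I'll look at enlarged crops next.

```bash
cat > h.py <<'E'
import cv2,numpy as np,pickle
def cam(f):
    R=cv2.Rodrigues(np.array(f['rvec'],float))[0];t=np.array(f['tvec'],float).ravel()
    h=f['img'].shape[0];F=h/2/np.tan(np.radians(f['fovy'])/2)
    return R,t,F,f['cx'],f['cy']
def ray(f,p):
    R,t,F,cx,cy=cam(f);d=R.T@np.array([(p[0]-cx)/F,(p[1]-cy)/F,1.]);return -R.T@t,d/np.linalg.norm(d)
def onz(f,p,z):
    c,d=ray(f,p);return c+d*(z-c[2])/d[2]
def proj(f,P):
    R,t,F,cx,cy=cam(f);q=R@np.array(P,float)+t;return np.array([F*q[0]/q[2]+cx,F*q[1]/q[2]+cy])
def tri(f,p,g,q):
    c,d=ray(f,p);e,u=ray(g,q)
    s=np.linalg.lstsq(np.c_[d,-u],e-c,rcond=None)[0];a=c+d*s[0];b=e+u*s[1]
    return (a+b)/2,np.linalg.norm(a-b)
E
python3 - <<'E'
from h import *
T=pickle.load(open('pics/top0.pkl','rb'));S=pickle.load(open('pics/side0.pkl','rb'))
def crop(f,x0,y0,w,h,k): return cv2.resize(f['img'][y0:y0+h,x0:x0+w,::-1],None,fx=k,fy=k,interpolation=cv2.INTER_CUBIC)
a=crop(T,130,165,133,100,6);cv2.imwrite('pics/c1.png',a)
cv2.imwrite('pics/c2.png',crop(S,200,140,133,100,6))
for n,f in(('T',T),('S',S)):
    hsv=cv2.cvtColor(f['img'],cv2.COLOR_RGB2HSV)
    for px in ([(353,225),(330,218),(380,232),(353,240)] if n=='T' else [(315,290),(312,265),(323,330)]): print(n,px,hsv[px[1],px[0]],f['img'][px[1],px[0]])
E
```

```text
T (353, 225) [ 27  43 167] [167 164 139]
T (330, 218) [ 27  42 162] [162 159 135]
T (380, 232) [ 27  42 170] [170 167 142]
T (353, 240) [ 18  32 159] [159 151 139]
S (315, 290) [ 39  26 166] [161 166 149]
S (312, 265) [ 32  24 162] [161 162 147]
S (323, 330) [ 34  24 171] [169 171 155]
```

View pics/c1.png

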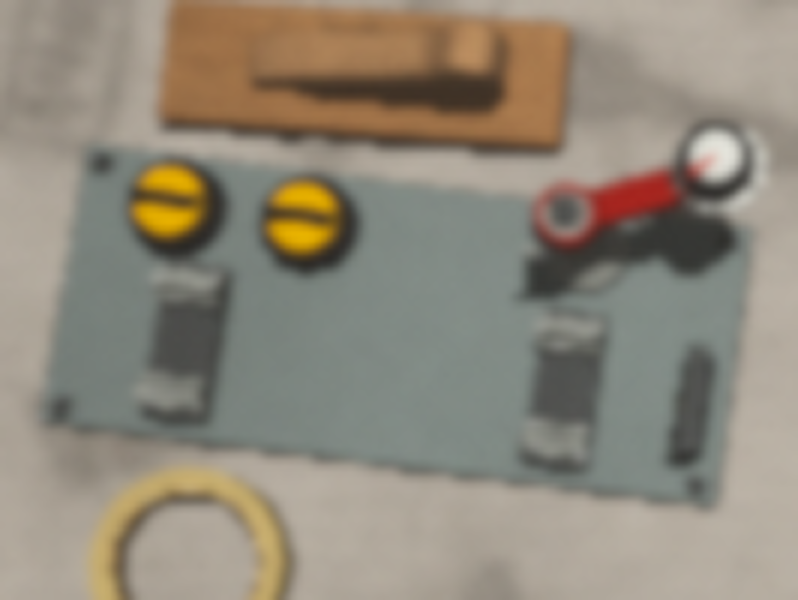

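View pics/c2.png

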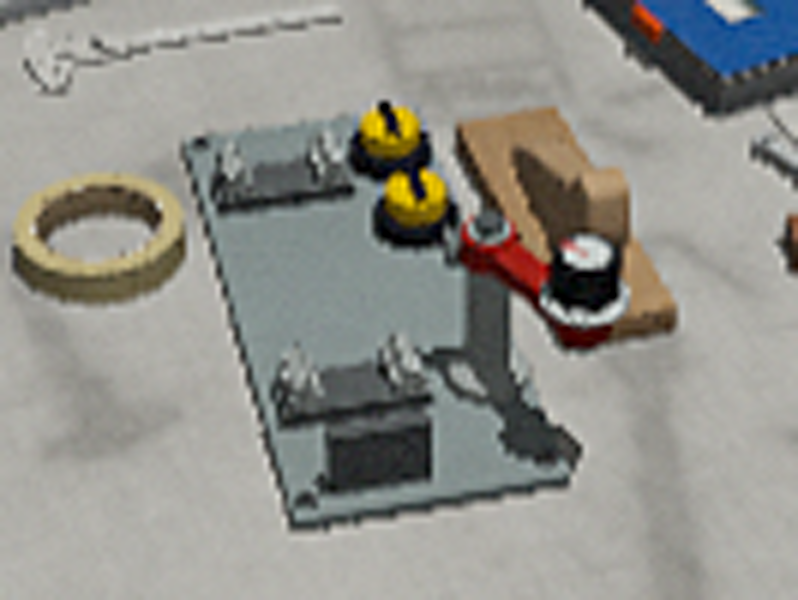

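Fixture crop: base corners at (95,150), (750,230), (720,505), (45,425) in crop pixels, end stop at (690,405) (so fixture -y is roughly world -y), pivot (565,212), knob (715,158). The side crop agrees. The arm is open, roughly along fixture -y.

```bash
python3 - <<'E'
from h import *
T=pickle.load(open('pics/top0.pkl','rb'));S=pickle.load(open('pics/side0.pkl','rb'))
def mask(f,lo,hi,box):
    hsv=cv2.cvtColor(f['img'],cv2.COLOR_RGB2HSV);m=cv2.inRange(hsv,lo,hi);z=np.zeros_like(m);x0,y0,x1,y1=box;z[y0:y1,x0:x1]=m[y0:y1,x0:x1]
    z=cv2.morphologyEx(z,cv2.MORPH_OPEN,np.ones((3,3)))
    c=max(cv2.findContours(z,0,1)[0],key=cv2.contourArea);return c,z
u=lambda p:(p[0]/6+130,p[1]/6+165); v=lambda p:(p[0]/6+200-0.4,p[1]/6+140-.4)
# base
hsv=cv2.cvtColor(T['img'],cv2.COLOR_RGB2HSV)
c,z=mask(T,(60,15,80),(110,120,190),(130,170,270,255));print('base',cv2.boxPoints(cv2.minAreaRect(c)).round(1).tolist(),cv2.contourArea(c))
C=[onz(T,u(p),.012)[:2] for p in((95,150),(750,230),(720,505),(45,425))]
for a in C:print('corner',a.round(4))
print('edges',[np.linalg.norm(C[i]-C[(i+1)%4]).round(4) for i in range(4)])
# fixture pose: base rect corner fixture coords: (105,180),(105,-188),(-50,-188),(-50,180)
def fit(Pf,Pw):
    Pf=np.array(Pf);Pw=np.array(Pw);a=Pf-Pf.mean(0);b=Pw-Pw.mean(0)
    th=np.arctan2((a[:,0]*b[:,1]-a[:,1]*b[:,0]).sum(),(a*b).sum());R=np.array([[np.cos(th),-np.sin(th)],[np.sin(th),np.cos(th)]])
    t=Pw.mean(0)-R@Pf.mean(0);return th,t,(Pf@R.T+t-Pw)
print('fit base',fit([(.105,.18),(.105,-.188),(-.05,-.188),(-.05,.18)],C))
CS=[onz(S,v(p),.012)[:2] for p in((575,470),(293,520),(183,142))]
print('fit side',fit([(.105,-.188),(-.05,-.188),(-.05,.18)],CS))
Y=[]
for f,box in((T,(130,170,270,255)),(S,(240,140,300,185))):
    m=cv2.inRange(cv2.cvtColor(f['img'],cv2.COLOR_RGB2HSV),(20,180,150),(30,255,255));z=np.zeros_like(m);x0,y0,x1,y1=box;z[y0:y1,x0:x1]=m[y0:y1,x0:x1]
    z=cv2.morphologyEx(z,cv2.MORPH_CLOSE,np.ones((5,1 if f is S else 3)))
    for k in cv2.findContours(z,0,1)[0]:
        if cv2.contourArea(k)>15:
            e=cv2.minEnclosingCircle(k);print('yellow',e,onz(f,e[0],.044).round(4))
print('pivot T',onz(T,u((565,212)),.114),'knob T',onz(T,u((715,158)),.150))
print('tri pivot',tri(T,u((565,212)),S,v((487,225))),'tri knob',tri(T,u((715,155)),S,v((587,250))))
for n,f,lo,hi,box in(('T',T,(22,36,100),(40,80,220),(295,200,412,250)),('S',S,(26,18,60),(60,80,220),(290,240,345,360))):
    c,z=mask(f,lo,hi,box);r=cv2.minAreaRect(c);b=cv2.boxPoints(r);print(n,r,cv2.contourArea(c));print(b.round(1).tolist())
    a=cv2.approxPolyDP(c,2,True)[:,0];print(a.tolist())
    for p in b if n=='T' else a: print('  z0',onz(f,p,0.0)[:2].round(4),'z50',onz(f,p,.05)[:2].round(4))
x=T['img'][200:250,296:411,::-1];y=S['img'][240:360,285:360,::-1]
P=np.full((600,800,3),0,np.uint8);a=cv2.resize(x,None,fx=4,fy=4,interpolation=2);b=cv2.resize(y,None,fx=4,fy=4,interpolation=2);P[:200,:460]=a;P[:480,480:780]=b;cv2.imwrite('pics/c3.png',P)
E
```

```text
base [[161.5, 237.1999969482422], [167.0, 192.8000030517578], [221.8000030517578, 199.60000610351562], [216.1999969482422, 244.0]] 1933.0
corner [0.5708 0.4129]
corner [0.531  0.0552]
corner [0.3813 0.0685]
corner [0.42   0.4313]
edges [np.float64(0.3599), np.float64(0.1504), np.float64(0.3648), np.float64(0.152)]
fit base (np.float64(-0.10793418808423734), array([0.44885487, 0.24889608]), array([[ 0.0018301 ,  0.00363457],
       [ 0.00194185, -0.00450174],
       [-0.00235661, -0.00110811],
       [-0.00141535,  0.00197528]]))
fit side (np.float64(-0.1045456024110332), array([0.45201016, 0.24817502]), array([[-0.00061641, -0.00253421],
       [ 0.0011969 , -0.00236582],
       [-0.00058049,  0.00490003]]))
yellow ((179.8333282470703, 200.72222900390625), 5.840051174163818) [0.5306 0.2933 0.044 ]
yellow ((157.375, 197.625), 5.876429557800293) [0.5397 0.3651 0.044 ]
pivot T [0.52049801 0.14406474 0.114     ] knob T [0.54164766 0.06699699 0.15      ]
tri pivot (array([0.51961883, 0.14340447, 0.11937125]), np.float64(0.00027023205571642173)) tri knob (array([0.54398143, 0.06674448, 0.1
[... 847 characters left out ...]
21, 335], [321, 346], [324, 347], [321, 354], [325, 350], [330, 353], [333, 351], [334, 337], [311, 254], [309, 251]]
  z0 [ 0.4999 -0.0828] z50 [ 0.4797 -0.1247]
  z0 [ 0.4358 -0.3554] z50 [ 0.4191 -0.3824]
  z0 [ 0.4251 -0.3605] z50 [ 0.409  -0.3872]
  z0 [ 0.4357 -0.3615] z50 [ 0.4191 -0.3881]
  z0 [ 0.4227 -0.3891] z50 [ 0.4068 -0.4143]
  z0 [ 0.4284 -0.3942] z50 [ 0.4122 -0.419 ]
  z0 [ 0.4136 -0.4084] z50 [ 0.3982 -0.4325]
  z0 [ 0.4272 -0.4023] z50 [ 0.4111 -0.4267]
  z0 [ 0.4352 -0.4138] z50 [ 0.4186 -0.4376]
  z0 [ 0.4444 -0.4116] z50 [ 0.4272 -0.4356]
  z0 [ 0.4638 -0.3781] z50 [ 0.4456 -0.4039]
  z0 [ 0.525 -0.101] z50 [ 0.5035 -0.1419]
  z0 [ 0.5244 -0.0876] z50 [ 0.5029 -0.1292]
```

View pics/c3.png

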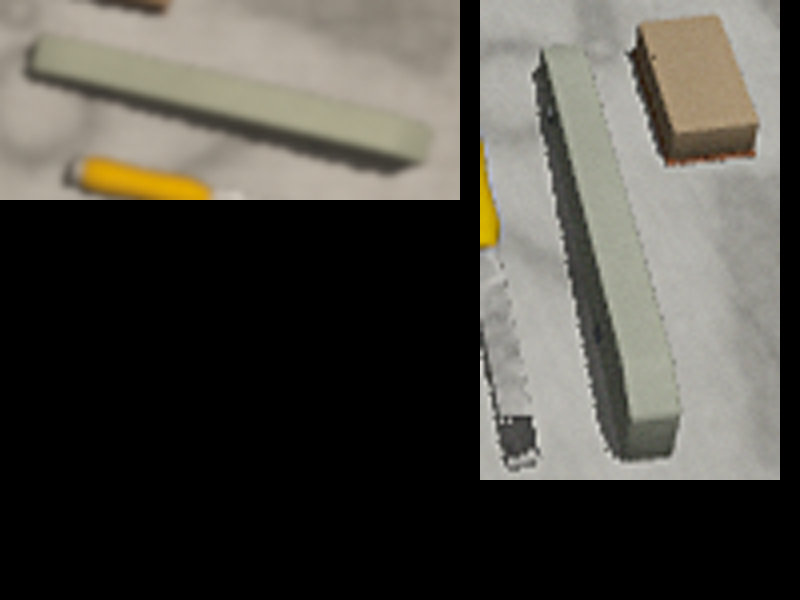

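The shoe's rounded tall end is at top-view px (402,236), towards world -y; its low end is at (304,212), beside the sanding block. The top-view length comes out at 0.3195 m, against about 0.318 expected. Grip point is about (0.460, -0.275). Starting the move over the shoe.

>>> send_rows --series '[{"dx":-2.1,"dy":-3,"gripper":7},{"dx":-4.3,"dy":-6,"gripper":7},{"dx":-6.5,"dy":-9,"gripper":7},{"dx":-8.6,"dy":-12,"gripper":7},{"dx":-10.8,"dy":-15,"gripper":7},{"dx":-13,"dy":-18,"gripper":7},{"dx":-15,"dy":-21,"gripper":7},{"dx":-17.2,"dy":-23.9,"gripper":7}]'

```text
validation failed for argument at $.se...
```

>>> send_rows --series '[{"dx":-2.1,"dy":-3,"gripper":7},{"dx":-4.3,"dy":-6,"gripper":7},{"dx":-6.5,"dy":-9,"gripper":7},{"dx":-8.6,"dy":-12,"gripper":7},{"dx":-10.8,"dy":-15,"gripper":7},{"dx":-13,"dy":-18,"gripper":7},{"dx":-15,"dy":-21,"gripper":7},{"dx":-17.2,"dy":-23.9,"gripper":7}]'

```text
validation failed for argument at $.se...
```

>>> send_rows --series '[{"dx":-2.1,"dy":-3,"wz":7,"gripper":7},{"dx":-4.3,"dy":-6,"wz":14,"gripper":7},{"dx":-6.5,"dy":-9,"wz":21,"gripper":7},{"dx":-8.6,"dy":-12,"wz":28,"gripper":7},{"dx":-10.8,"dy":-15,"wz":35,"gripper":7},{"dx":-13,"dy":-18,"wz":42,"gripper":7},{"dx":-15,"dy":-21,"wz":49,"gripper":7},{"dx":-17.2,"dy":-23.9,"wz":56,"gripper":7}]'

```text
validation failed for argument at $.se...
```

>>> send_rows --series '[{"dx":-2.1,"dy":-3,"dz":0,"wx":0,"wy":0,"wz":0,"gripper":7},{"dx":-4.3,"dy":-6,"dz":0,"wx":0,"wy":0,"wz":0,"gripper":7},{"dx":-6.5,"dy":-9,"dz":0,"wx":0,"wy":0,"wz":0,"gripper":7},{"dx":-8.6,"dy":-12,"dz":0,"wx":0,"wy":0,"wz":0,"gripper":7},{"dx":-10.8,"dy":-15,"dz":0,"wx":0,"wy":0,"wz":0,"gripper":7},{"dx":-13,"dy":-18,"dz":0,"wx":0,"wy":0,"wz":0,"gripper":7},{"dx":-15,"dy":-21,"dz":0,"wx":0,"wy":0,"wz":0,"gripper":7},{"dx":-17.2,"dy":-23.9,"dz":0,"wx":0,"wy":0,"wz":0,"gripper":7}]'

```text
time: 0.77
tool_pos: [0.255, 0.2763, 0.2073]
tool_rot: [-0.0, 0.134, 0.991, -0.0]
contact_force: [0.5, -0.9, 0.0]
grip_width: 0.0701
grasp_force: 0.0
```

>>> send_rows --series '[{"dx":-2.1,"dy":-3,"dz":0,"wx":0,"wy":0,"wz":0,"gripper":7},{"dx":-4.3,"dy":-6,"dz":0,"wx":0,"wy":0,"wz":0,"gripper":7},{"dx":-6.5,"dy":-9,"dz":0,"wx":0,"wy":0,"wz":0,"gripper":7},{"dx":-8.6,"dy":-12,"dz":0,"wx":0,"wy":0,"wz":0,"gripper":7},{"dx":-10.8,"dy":-15,"dz":0,"wx":0,"wy":0,"wz":0,"gripper":7},{"dx":-13,"dy":-18,"dz":0,"wx":0,"wy":0,"wz":0,"gripper":7},{"dx":-15,"dy":-21,"dz":0,"wx":0,"wy":0,"wz":0,"gripper":7},{"dx":-17.2,"dy":-23.9,"dz":0,"wx":0,"wy":0,"wz":0,"gripper":7}]'

```text
time: 1.43
tool_pos: [0.3573, -0.0001, 0.2076]
tool_rot: [0.0, 0.135, 0.991, 0.0]
contact_force: [1.9, 0.2, -0.2]
grip_width: 0.0701
grasp_force: 0.0
```

>>> send_rows --series '[{"dx":-2.1,"dy":-3,"dz":0,"wx":0,"wy":0,"wz":7,"gripper":7},{"dx":-4.3,"dy":-6,"dz":0,"wx":0,"wy":0,"wz":14,"gripper":7},{"dx":-6.5,"dy":-9,"dz":0,"wx":0,"wy":0,"wz":21,"gripper":7},{"dx":-8.6,"dy":-12,"dz":0,"wx":0,"wy":0,"wz":28,"gripper":7},{"dx":-10.8,"dy":-15,"dz":0,"wx":0,"wy":0,"wz":35,"gripper":7},{"dx":-13,"dy":-18,"dz":0,"wx":0,"wy":0,"wz":42,"gripper":7},{"dx":-15,"dy":-21,"dz":0,"wx":0,"wy":0,"wz":49,"gripper":7},{"dx":-17.2,"dy":-23.9,"dz":0,"wx":0,"wy":0,"wz":56,"gripper":7}]'

```text
time: 2.1
tool_pos: [0.4594, -0.2761, 0.207]
tool_rot: [-0.001, 0.587, 0.81, 0.0]
contact_force: [-0.5, 0.9, -0.7]
grip_width: 0.07
grasp_force: 0.0
```

```bash
cat >> h.py <<'E'
from scipy.spatial.transform import Rotation as Ro
def plan(p,psi):
    "tool shift (cm) and turn (deg) from the present to TCP p, tool down, tool x at world angle psi"
    from cell import manip
    s=manip.state();q=s['tool_rot'];R=Ro.from_quat([q[1],q[2],q[3],q[0]])
    x=np.array([np.cos(psi),np.sin(psi),0]);z=np.array([0,0,-1.]);G=Ro.from_matrix(np.c_[x,np.cross(z,x),z])
    print('t',round(s['time'],2),'pos',s['tool_pos'].round(4),'j',s['joints'].round(2),'F',s['contact_force'].round(2),'M',s['ft_torque'].round(3),'w',round(s['grip_width'],4),round(s['grasp_force'],1))
    print('shift cm',(R.inv().apply(np.array(p)-s['tool_pos'])*100).round(2),'turn',np.degrees((R.inv()*G).as_rotvec()).round(2))
E
python3 - <<'E'
from h import *
plan((.460,-.275,.075),1.342)
E
```

```text
t 2.1 pos [ 0.4594 -0.2761  0.207 ] j [-0.77  0.06  1.71 -0.    1.38 -1.08] F [-0.53  0.89 -0.68] M [-0.029  0.006 -0.037] w 0.07 0.0
shift cm [ 0.07  0.1  13.2 ] turn [-0.05 -0.05 31.27]
```

>>> send_rows --series '[{"dx":0,"dy":0.1,"dz":2,"wx":0,"wy":0,"wz":7,"gripper":7},{"dx":0,"dy":0.1,"dz":4.5,"wx":0,"wy":0,"wz":14,"gripper":7},{"dx":0,"dy":0.1,"dz":7,"wx":0,"wy":0,"wz":21,"gripper":7},{"dx":0,"dy":0.1,"dz":9,"wx":0,"wy":0,"wz":28,"gripper":7},{"dx":0,"dy":0.1,"dz":10.5,"wx":0,"wy":0,"wz":31.3,"gripper":7},{"dx":0,"dy":0.1,"dz":11.2,"wx":0,"wy":0,"wz":31.3,"gripper":7},{"dx":0,"dy":0.1,"dz":11.2,"wx":0,"wy":0,"wz":31.3,"gripper":7},{"dx":0,"dy":0.1,"dz":11.2,"wx":0,"wy":0,"wz":31.3,"gripper":7}]'

```text
time: 2.77
tool_pos: [0.4605, -0.2741, 0.0961]
tool_rot: [-0.0, 0.781, 0.625, -0.0]
contact_force: [0.6, -0.4, 0.4]
grip_width: 0.0703
grasp_force: 0.0
```

```bash
python3 - <<'E'
from h import *
from cell import manip
P=np.zeros((600,800,3),np.uint8)
for n,b,k,o in(("side",(270,230,90,140),4,0),("top",(295,170,110,90),4,360)):
    f=manip.grab_frame(n);pickle.dump(f,open(f'pics/{n}1.pkl','wb'));x,y,w,h=b
    a=cv2.resize(f['img'][y:y+h,x:x+w,::-1],None,fx=k,fy=k,interpolation=2);P[:a.shape[0],o:o+a.shape[1]]=a
cv2.imwrite('pics/c4.png',P)
plan((.460,-.275,.015),1.342)
E
```

```text
t 2.87 pos [ 0.4612 -0.2748  0.0972] j [-0.76  0.17  1.81 -0.    1.16 -0.54] F [0.16 0.69 1.17] M [-0.016 -0.023 -0.002] w 0.0701 0.0
shift cm [-0.03 -0.14  8.22] turn [0.12 0.08 0.41]
```

View pics/c4.png

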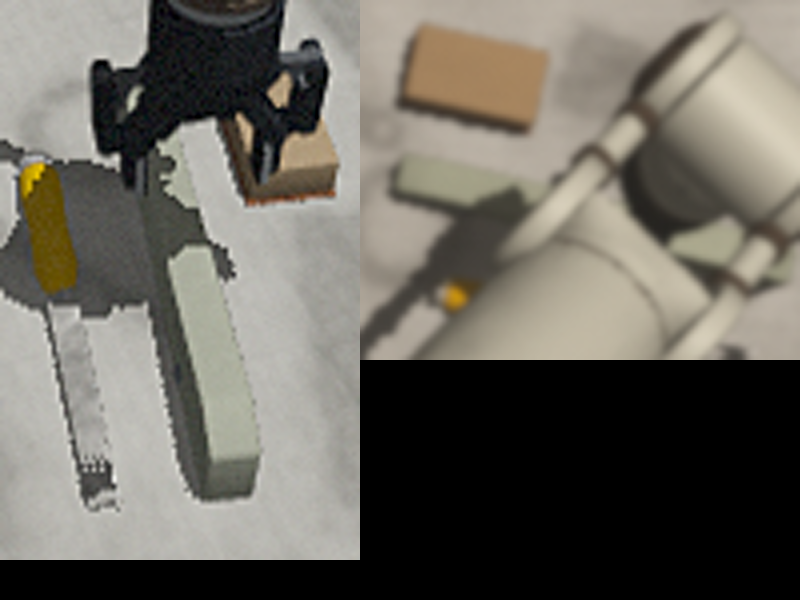

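The fingers straddle the shoe cleanly: left finger at crop (140,170), right at (265,160), clear of the chisel and the cork block. Next: descend and grip.

>>> send_rows --series '[{"dx":0,"dy":0,"dz":2,"wx":0,"wy":0,"wz":0.3,"gripper":7},{"dx":0,"dy":0,"dz":4,"wx":0,"wy":0,"wz":0.3,"gripper":7},{"dx":0,"dy":0,"dz":6,"wx":0,"wy":0,"wz":0.3,"gripper":7},{"dx":0,"dy":0,"dz":7,"wx":0,"wy":0,"wz":0.3,"gripper":7},{"dx":0,"dy":0,"dz":7.8,"wx":0,"wy":0,"wz":0.3,"gripper":7},{"dx":0,"dy":0,"dz":8,"wx":0,"wy":0,"wz":0.3,"gripper":7},{"dx":0,"dy":0,"dz":8,"wx":0,"wy":0,"wz":0.3,"gripper":7},{"dx":0,"dy":0,"dz":8,"wx":0,"wy":0,"wz":0.3,"gripper":7}]'

```text
time: 3.53
tool_pos: [0.4612, -0.2748, 0.017]
tool_rot: [0.001, 0.783, 0.622, 0.0]
contact_force: [-0.0, -0.3, 0.6]
grip_width: 0.0698
grasp_force: 0.0
```

>>> send_rows --series '[{"dx":0,"dy":0,"dz":0,"wx":0,"wy":0,"wz":0,"gripper":5},{"dx":0,"dy":0,"dz":0,"wx":0,"wy":0,"wz":0,"gripper":4},{"dx":0,"dy":0,"dz":0,"wx":0,"wy":0,"wz":0,"gripper":3.5},{"dx":0,"dy":0,"dz":0,"wx":0,"wy":0,"wz":0,"gripper":2},{"dx":0,"dy":0,"dz":0,"wx":0,"wy":0,"wz":0,"gripper":0},{"dx":0,"dy":0,"dz":0,"wx":0,"wy":0,"wz":0,"gripper":0},{"dx":0,"dy":0,"dz":0,"wx":0,"wy":0,"wz":0,"gripper":0},{"dx":0,"dy":0,"dz":0,"wx":0,"wy":0,"wz":0,"gripper":0}]' --newtons 80

```text
time: 4.2
tool_pos: [0.4605, -0.2743, 0.0168]
tool_rot: [0.0, 0.783, 0.622, -0.0]
contact_force: [-1.5, 1.9, 6.2]
grip_width: 0.0295
grasp_force: 79.8
```

>>> send_rows --series '[{"dx":0,"dy":0,"dz":-0.3,"wx":0,"wy":0,"wz":0,"gripper":0},{"dx":0,"dy":0,"dz":-0.8,"wx":0,"wy":0,"wz":0,"gripper":0},{"dx":0,"dy":0,"dz":-1.6,"wx":0,"wy":0,"wz":0,"gripper":0},{"dx":0,"dy":0,"dz":-2.4,"wx":0,"wy":0,"wz":0,"gripper":0},{"dx":0,"dy":0,"dz":-3,"wx":0,"wy":0,"wz":0,"gripper":0},{"dx":0,"dy":0,"dz":-3,"wx":0,"wy":0,"wz":0,"gripper":0},{"dx":0,"dy":0,"dz":-3,"wx":0,"wy":0,"wz":0,"gripper":0},{"dx":0,"dy":0,"dz":-3,"wx":0,"wy":0,"wz":0,"gripper":0}]' --newtons 100

```text
time: 4.87
tool_pos: [0.4602, -0.2739, 0.0456]
tool_rot: [-0.0, 0.783, 0.622, -0.0]
contact_force: [-1.3, 0.6, -8.3]
grip_width: 0.0294
grasp_force: 99.7
```

```bash
python3 - <<'E'
from h import *
from cell import manip
f=manip.grab_frame("side");pickle.dump(f,open('pics/side2.pkl','wb'))
cv2.imwrite('pics/c5.png',cv2.resize(f['img'][230:370,260:390,::-1],None,fx=4,fy=4,interpolation=2))
plan((.460,-.275,.015),1.342)
E
```

```text
t 4.92 pos [ 0.4601 -0.2737  0.0454] j [-0.76  0.25  1.84  0.    1.06 -0.53] F [ 0.37  0.75 -9.15] M [ 0.009 -0.03  -0.053] w 0.0292 99.7
shift cm [-0.13  0.02  3.04] turn [-0.05 -0.03  0.05]
```

View pics/c5.png

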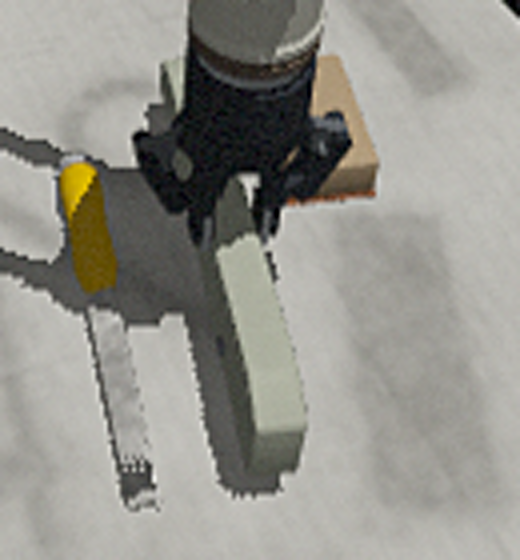

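The shoe is lifted with the fingers gripping its middle. Its tall-end lower edge is at side px about (322,347). The moment is about 0, so it is balanced. Next I'll check that it hangs level and refine the fixture pose.

```bash
python3 - <<'E'
from h import *
T=pickle.load(open('pics/top0.pkl','rb'));S=pickle.load(open('pics/side0.pkl','rb'));S2=pickle.load(open('pics/side2.pkl','rb'))
A=onz(S,(321,354),0);print('tall bottom corner',A,'px if raised .0286',proj(S,A+[0,0,.0286]),'seen ~322.3,347.5 ; mm/px',np.linalg.norm(proj(S,A+[0,0,.01])-proj(S,A))/10)
def cont(f,seed,tol=9):
    lab=cv2.cvtColor(cv2.GaussianBlur(f['img'],(0,0),.6),cv2.COLOR_RGB2LAB).astype(int)
    m=((lab[...,2]-lab[...,0]*0)<131).astype(np.uint8)*255;return m,lab
th,t0=-.106,np.array([.451,.251])
for n,f,box in(('T',T,(130,180,262,255)),('S',S,(222,150,300,232))):
    lab=cv2.cvtColor(f['img'],cv2.COLOR_RGB2LAB).astype(int)
    x0,y0,x1,y1=box
    sb={'T':(200,235),'S':(250,185)}[n];tb={'T':(205,252),'S':(225,205)}[n]
    print(n,'base lab',lab[sb[1],sb[0]],'table',lab[tb[1],tb[0]])
    thr=(lab[sb[1],sb[0]]+lab[tb[1],tb[0]])/2
    a=(lab[...,2]<thr[2]).astype(np.uint8)
    z=np.zeros_like(a);z[y0:y1,x0:x1]=a[y0:y1,x0:x1];z=cv2.morphologyEx(z,cv2.MORPH_CLOSE,np.ones((9,9)))
    c=max(cv2.findContours(z,0,1)[0],key=cv2.contourArea)
    p=np.array([onz(f,q,.012)[:2] for q in c[:,0].astype(float)])
    c_,s_=np.cos(th),np.sin(th);R=np.array([[c_,-s_],[s_,c_]]);q=(p-t0)@R
    for nm,ax,val in(('x-50',0,-.05),('x105',0,.105),('y-188',1,-.188),('y180',1,.18)):
        k=abs(q[:,ax]-val)<.012
        o=q[:,1-ax];k&=(o>(-.04 if ax else -.17))&(o<(.09 if ax else .16))
        if k.sum()>5:
            r=q[k,ax]-val;sl=np.polyfit(o[k],r,1);print('  ',nm,k.sum(),'med mm',(np.median(r)*1e3).round(2),'sd',(r.std()*1e3).round(2),'slope',sl[0].round(4))
# rests (dark) at z .024 and caps in top view
g=cv2.cvtColor(T['img'],cv2.COLOR_RGB2GRAY)
for nm,(x0,y0,x1,y1) in(('rest105',(150,210,172,236)),('rest-100',(214,217,234,244)),('stop',(240,220,252,246))):
    m=np.zeros_like(g);m[y0:y1,x0:x1]=(g[y0:y1,x0:x1]<90)*255
    c=max(cv2.findContours(m,0,1)[0],key=cv2.contourArea);r=cv2.minAreaRect(c);p=onz(T,r[0],.056 if nm=='stop' else .024)[:2]
    print(nm,r,'fix mm',(((p-t0)@R)*1e3).round(1))
for nm,p in(('sw50',onz(T,(179.83,200.72),.048)),('sw122',onz(T,(157.4,197.6),.048)),('pivot',onz(T,(223.75,199.9),.118)),('pivotS',onz(S,(280.8,177.1),.118))): print(nm,p.round(4),(((p[:2]-t0)@R)*1e3).round(1))
E
```

```text
tall bottom corner [ 0.41358102 -0.40844038  0.        ] px if raised .0286 [321.89125331 347.77123598] seen ~322.3,347.5 ; mm/px 0.21724914354549457
T base lab [144 124 129] table [172 129 136]
   x-50 102 med mm 1.88 sd 1.1 slope 0.0056
   x105 97 med mm -1.79 sd 3.37 slope 0.008
   y-188 39 med mm 3.83 sd 0.96 slope -0.0049
   y180 39 med mm -0.94 sd 1.08 slope -0.008
S base lab [151 123 128] table [174 127 132]
   x-50 60 med mm -3.4 sd 4.27 slope -0.008
   x105 31 med mm 0.71 sd 3.59 slope -0.0026
   y-188 38 med mm -7.81 sd 1.76 slope -0.0169
   y180 34 med mm -1.31 sd 6.98 slope 0.0499
rest105 ((160.78378295898438, 223.2972869873047), (10.52153491973877, 24.331050872802734), 9.462322235107422) fix mm [ -2.1 104.8]
rest-100 ((224.0923309326172, 228.7615509033203), (9.302604675292969, 10.666987419128418), 7.125016689300537) fix mm [  4.3 -99. ]
stop ((244.81082153320312, 233.13511657714844), (4.603171348571777, 18.412687301635742), 9.462322235107422) fix mm [  -5.2 -169.1]
sw50 [0.5299 0.2924 0.048 ] [74.1 49.5]
sw122 [0.539 0.364 0.048] [ 75.6 121.6]
pivot [0.5211 0.1449 0.118 ] [ 80.9 -98.1]
pivotS [0.5205 0.1451 0.118 ] [ 80.3 -98. ]
```

Expected px (321.9,347.8) against seen (322.3,347.5), so it is level. The fixture origin is (0.4516, 0.2514) with yaw -0.109, and the switches, pivot and rests agree within 2 mm. Carrying it over, with the TCP target at (0.452, 0.240).

>>> send_rows --series '[{"dx":0,"dy":0,"dz":-1,"wx":0,"wy":0,"wz":0,"gripper":0},{"dx":0.5,"dy":-0.1,"dz":-2.5,"wx":0,"wy":0,"wz":0,"gripper":0},{"dx":1.5,"dy":-0.4,"dz":-4,"wx":0,"wy":0,"wz":0,"gripper":0},{"dx":3,"dy":-0.8,"dz":-5.5,"wx":0,"wy":0,"wz":0,"gripper":0},{"dx":5,"dy":-1.3,"dz":-7,"wx":0,"wy":0,"wz":0,"gripper":0},{"dx":7.5,"dy":-1.9,"dz":-8,"wx":0,"wy":0,"wz":0,"gripper":0},{"dx":10.5,"dy":-2.6,"dz":-8.5,"wx":0,"wy":0,"wz":0,"gripper":0},{"dx":14,"dy":-3.5,"dz":-8.5,"wx":0,"wy":0,"wz":0,"gripper":0}]'

```text
time: 5.58
tool_pos: [0.4592, -0.1302, 0.1333]
tool_rot: [0.002, 0.783, 0.621, 0.001]
contact_force: [2.4, 0.5, -9.2]
grip_width: 0.0289
grasp_force: 100.7
```

>>> send_rows --series '[{"dx":3,"dy":-0.7,"dz":0,"wx":0,"wy":0,"wz":0,"gripper":0},{"dx":6,"dy":-1.5,"dz":0,"wx":0,"wy":0,"wz":0,"gripper":0},{"dx":9,"dy":-2.2,"dz":0,"wx":0,"wy":0,"wz":0,"gripper":0},{"dx":12,"dy":-3,"dz":0,"wx":0,"wy":0,"wz":0,"gripper":0},{"dx":15,"dy":-3.7,"dz":0,"wx":0,"wy":0,"wz":0,"gripper":0},{"dx":18,"dy":-4.5,"dz":0,"wx":0,"wy":0,"wz":0,"gripper":0},{"dx":20.5,"dy":-5.1,"dz":0,"wx":0,"wy":0,"wz":0,"gripper":0},{"dx":23,"dy":-5.7,"dz":0,"wx":0,"wy":0,"wz":0,"gripper":0}]'

```text
time: 6.25
tool_pos: [0.454, 0.1087, 0.1313]
tool_rot: [0.0, 0.783, 0.622, 0.0]
contact_force: [0.8, -0.5, -9.1]
grip_width: 0.029
grasp_force: 100.5
```

>>> send_rows --series '[{"dx":2.5,"dy":-0.6,"dz":0,"wx":0,"wy":0,"wz":-1,"gripper":0},{"dx":5,"dy":-1.2,"dz":0,"wx":0,"wy":0,"wz":-2.5,"gripper":0},{"dx":7.5,"dy":-1.9,"dz":0,"wx":0,"wy":0,"wz":-4,"gripper":0},{"dx":9.5,"dy":-2.4,"dz":0,"wx":0,"wy":0,"wz":-5.5,"gripper":0},{"dx":11.2,"dy":-2.8,"dz":0,"wx":0,"wy":0,"wz":-6.5,"gripper":0},{"dx":12.3,"dy":-3.1,"dz":0,"wx":0,"wy":0,"wz":-6.9,"gripper":0},{"dx":12.8,"dy":-3.2,"dz":0,"wx":0,"wy":0,"wz":-6.9,"gripper":0},{"dx":12.9,"dy":-3.2,"dz":0,"wx":0,"wy":0,"wz":-6.9,"gripper":0}]'

```text
time: 6.92
tool_pos: [0.4523, 0.2404, 0.1309]
tool_rot: [0.0, 0.744, 0.668, -0.0]
contact_force: [-0.3, -0.2, -9.0]
grip_width: 0.0291
grasp_force: 100.5
```

```bash
python3 - <<'E'
from h import *
plan((.4519,.2401,.085),1.4618)
E
```

```text
t 6.92 pos [0.4523 0.2404 0.1309] j [ 0.25  0.07  1.85 -0.    1.22  0.36] F [-0.28 -0.17 -8.96] M [-0.095 -0.001  0.007] w 0.0291 100.5
shift cm [-0.03 -0.03  4.59] turn [-0.    0.01  0.12]
```

>>> send_rows --series '[{"dx":0,"dy":0,"dz":0.8,"wx":0,"wy":0,"wz":0,"gripper":0},{"dx":0,"dy":0,"dz":1.6,"wx":0,"wy":0,"wz":0,"gripper":0},{"dx":0,"dy":0,"dz":2.4,"wx":0,"wy":0,"wz":0,"gripper":0},{"dx":0,"dy":0,"dz":3.2,"wx":0,"wy":0,"wz":0,"gripper":0},{"dx":0,"dy":0,"dz":4,"wx":0,"wy":0,"wz":0,"gripper":0},{"dx":0,"dy":0,"dz":4.6,"wx":0,"wy":0,"wz":0,"gripper":0},{"dx":0,"dy":0,"dz":4.6,"wx":0,"wy":0,"wz":0,"gripper":0},{"dx":0,"dy":0,"dz":4.6,"wx":0,"wy":0,"wz":0,"gripper":0}]'

```text
time: 7.58
tool_pos: [0.452, 0.2398, 0.0842]
tool_rot: [-0.0, 0.744, 0.668, -0.001]
contact_force: [0.4, -0.1, -8.5]
grip_width: 0.029
grasp_force: 100.4
```

```bash
python3 - <<'E'
from h import *
from cell import manip
P=np.zeros((600,800,3),np.uint8)
for n,b,k,o in(("side",(215,145,100,95),4.6,0),("top",(135,185,130,75),4.4,0)):
    f=manip.grab_frame(n);pickle.dump(f,open(f'pics/{n}3.pkl','wb'));x,y,w,h=b
    a=cv2.resize(f['img'][y:y+h,x:x+w,::-1],None,fx=2.7 if n=='top' else 6,fy=2.7 if n=='top' else 6,interpolation=2)
    if n=='side': P[:a.shape[0],:a.shape[1]]=a[:600,:]
    else:
        a=cv2.resize(f['img'][y:y+h,x+45:x+95+35,::-1],None,fx=2.3,fy=2.3,interpolation=2);P[:a.shape[0],602:602+a.shape[1]]=a[:,:198]
cv2.imwrite('pics/c6.png',P)
plan((.4519,.2401,.040),1.4618)
E
```

```text
t 7.68 pos [0.4529 0.2401 0.0853] j [0.25 0.13 1.89 0.   1.13 0.36] F [ 0.33  0.15 -8.24] M [-0.026 -0.044  0.007] w 0.029 100.4
shift cm [-0.02 -0.1   4.53] turn [ 0.06 -0.02  0.09]
```

View pics/c6.png

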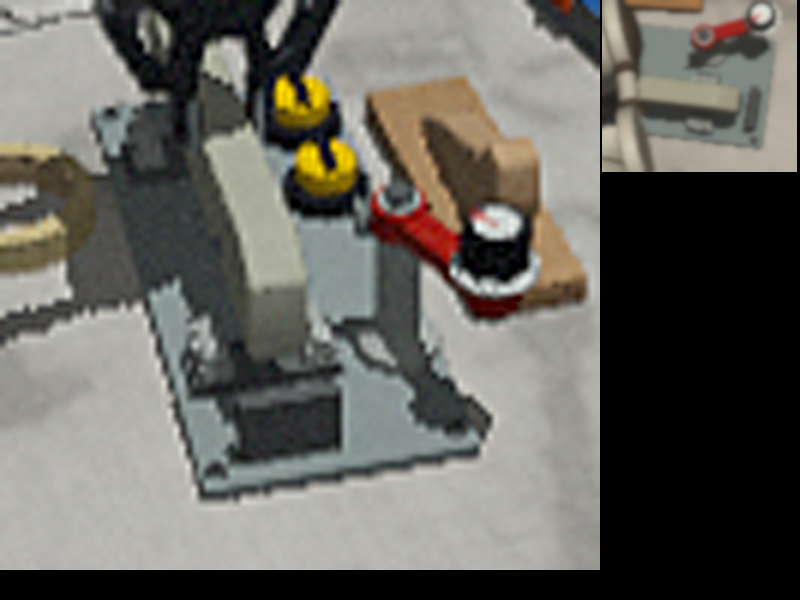

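The shoe hangs above the nest, level and over the cheeks. Its tall-end lower edge runs from about (247,355) to (303,355) in the crop; the end stop is at (285,420). Numeric check next.

```bash
python3 - <<'E'
from h import *
S=pickle.load(open('pics/side3.pkl','rb'));T=pickle.load(open('pics/top3.pkl','rb'))
th=-.109;t0=np.array([.4516,.2514]);R=np.array([[np.cos(th),-np.sin(th)],[np.sin(th),np.cos(th)]])
fx=lambda p:(((p[:2]-t0)@R)*1e3).round(1)
for p in((247,355),(303,355)):print('tall bottom',fx(onz(S,(p[0]/6+214.6,p[1]/6+144.6),.0685)))
# end stop top front corners and cheeks seen by side
for nm,p,z in(('stop top L',(237,393),.056),('stop top R',(343,385),.056)):print(nm,fx(onz(S,(p[0]/6+214.6,p[1]/6+144.6),z)))
lab=cv2.cvtColor(T['img'],cv2.COLOR_RGB2HSV);
for col in(212,220,226,232):
    k=[r for r in range(205,250) if 22<=lab[r,col,0]<=42 and lab[r,col,1]>=28]
    h=.0685+.062;print(col,k[0],k[-1],'upper',fx(onz(T,(col,k[0]-.5),h)),'lower(top edge/bottom edge)',fx(onz(T,(col,k[-1]+.5),h)),fx(onz(T,(col,k[-1]+.5),.0685)))
    print(T['img'][k[0]-2:k[-1]+3,col].tolist())
E
```

```text
tall bottom [ -16.1 -151.7]
tall bottom [  12.8 -159. ]
stop top L [ -25.  -166.3]
stop top R [  30.9 -173.8]
212 219 231 upper [ 18.6 -73.2] lower(top edge/bottom edge) [-19.8 -78.7] [-13.7 -69.1]
[[129, 138, 132], [131, 139, 130], [140, 143, 127], [153, 152, 130], [160, 157, 133], [162, 159, 134], [163, 159, 134], [164, 161, 136], [164, 160, 136], [164, 161, 136], [162, 159, 134], [152, 149, 126], [124, 122, 102], [85, 84, 70], [59, 58, 51], [52, 52, 48], [51, 52, 49]]
220 220 232 upper [ 18.5 -97.2] lower(top edge/bottom edge) [ -19.9 -102.5] [-13.8 -94.1]
[[143, 146, 138], [148, 150, 139], [148, 148, 131], [156, 153, 131], [162, 160, 135], [163, 161, 136], [163, 161, 136], [164, 161, 136], [165, 162, 137], [164, 162, 137], [163, 161, 136], [151, 149, 126], [122, 120, 101], [85, 83, 70], [60, 58, 50], [49, 47, 43], [47, 46, 42]]
226 221 233 upper [  17.7 -115.2] lower(top edge/bottom edge) [ -20.7 -120.5] [ -14.7 -113. ]
[[140, 142, 133], [146, 146, 134], [153, 151, 132], [161, 158, 135], [163, 161, 136], [165, 162, 137], [164, 162, 136], [164, 162, 137], [165, 163, 137], [165, 163, 137], [163, 161, 136], [149, 146, 124], [113, 111, 93], [77, 75, 64], [56, 55, 48], [48, 47, 43], [49, 49, 45]]
232 222 234 upper [  16.9 -133.2] lower(top edge/bottom edge) [ -21.5 -138.5] [ -15.5 -131.8]
[[125, 134, 127], [133, 137, 126], [146, 147, 128], [156, 155, 131], [159, 157, 132], [160, 157, 133], [159, 156, 132], [158, 155, 132], [158, 155, 131], [157, 155, 131], [154, 152, 128], [140, 138, 116], [107, 105, 89], [75, 73, 62], [59, 58, 51], [54, 55, 50], [52, 54, 50]]
```

>>> send_rows --series '[{"dx":0.2,"dy":0,"dz":0.5,"wx":0,"wy":0,"wz":0,"gripper":0},{"dx":0.2,"dy":0,"dz":1,"wx":0,"wy":0,"wz":0,"gripper":0},{"dx":0.2,"dy":0,"dz":1.5,"wx":0,"wy":0,"wz":0,"gripper":0},{"dx":0.2,"dy":0,"dz":2,"wx":0,"wy":0,"wz":0,"gripper":0},{"dx":0.2,"dy":0,"dz":2.4,"wx":0,"wy":0,"wz":0,"gripper":0},{"dx":0.2,"dy":0,"dz":2.8,"wx":0,"wy":0,"wz":0,"gripper":0},{"dx":0.2,"dy":0,"dz":3.1,"wx":0,"wy":0,"wz":0,"gripper":0},{"dx":0.2,"dy":0,"dz":3.1,"wx":0,"wy":0,"wz":0,"gripper":0}]'

```text
time: 8.35
tool_pos: [0.452, 0.2418, 0.0529]
tool_rot: [-0.0, 0.744, 0.668, -0.001]
contact_force: [0.5, -0.1, -9.0]
grip_width: 0.0294
grasp_force: 100.5
```

```bash
python3 - <<'E'
from h import *
plan((.4529,.2420,.041),1.4618)
E
```

```text
t 8.35 pos [0.452  0.2418 0.0529] j [ 0.26  0.18  1.9  -0.    1.06  0.36] F [ 0.5  -0.15 -8.99] M [ 0.028  0.005 -0.037] w 0.0294 100.5
shift cm [0.03 0.09 1.19] turn [-0.08  0.03  0.08]
```

No contact so far, with the underside at about z 36. Continuing slowly.

>>> send_rows --series '[{"dx":0,"dy":0,"dz":0.2,"wx":0,"wy":0,"wz":0,"gripper":0},{"dx":0,"dy":0,"dz":0.4,"wx":0,"wy":0,"wz":0,"gripper":0},{"dx":0,"dy":0,"dz":0.6,"wx":0,"wy":0,"wz":0,"gripper":0},{"dx":0,"dy":0,"dz":0.8,"wx":0,"wy":0,"wz":0,"gripper":0},{"dx":0,"dy":0,"dz":0.9,"wx":0,"wy":0,"wz":0,"gripper":0},{"dx":0,"dy":0,"dz":1,"wx":0,"wy":0,"wz":0,"gripper":0},{"dx":0,"dy":0,"dz":1,"wx":0,"wy":0,"wz":0,"gripper":0},{"dx":0,"dy":0,"dz":1,"wx":0,"wy":0,"wz":0,"gripper":0}]'

```text
time: 9.02
tool_pos: [0.4526, 0.242, 0.0438]
tool_rot: [0.0, 0.744, 0.668, 0.0]
contact_force: [-0.4, 0.4, -8.6]
grip_width: 0.0291
grasp_force: 100.5
```

```bash
python3 - <<'E'
from h import *
plan((.4529,.2420,.041),1.4618)
E
```

```text
t 9.02 pos [0.4526 0.242  0.0438] j [0.26 0.2  1.9  0.   1.04 0.36] F [-0.41  0.37 -8.57] M [-0.032  0.035  0.046] w 0.0291 100.5
shift cm [-0.    0.03  0.28] turn [ 0.   -0.    0.09]
```

>>> send_rows --series '[{"dx":0,"dy":0,"dz":0.05,"wx":0,"wy":0,"wz":0,"gripper":0},{"dx":0,"dy":0,"dz":0.1,"wx":0,"wy":0,"wz":0,"gripper":0},{"dx":0,"dy":0,"dz":0.15,"wx":0,"wy":0,"wz":0,"gripper":0},{"dx":0,"dy":0,"dz":0.2,"wx":0,"wy":0,"wz":0,"gripper":0},{"dx":0,"dy":0,"dz":0.25,"wx":0,"wy":0,"wz":0,"gripper":0},{"dx":0,"dy":0,"dz":0.3,"wx":0,"wy":0,"wz":0,"gripper":0},{"dx":0,"dy":0,"dz":0.3,"wx":0,"wy":0,"wz":0,"gripper":0},{"dx":0,"dy":0,"dz":0.3,"wx":0,"wy":0,"wz":0,"gripper":0}]'

```text
time: 9.68
tool_pos: [0.4526, 0.242, 0.041]
tool_rot: [0.0, 0.744, 0.668, -0.0]
contact_force: [-1.0, -0.1, -5.9]
grip_width: 0.0287
grasp_force: 100.8
```

>>> send_rows --series '[{"dx":0,"dy":0,"dz":0.05,"wx":0,"wy":0,"wz":0,"gripper":0},{"dx":0,"dy":0,"dz":0.1,"wx":0,"wy":0,"wz":0,"gripper":0},{"dx":0,"dy":0,"dz":0.1,"wx":0,"wy":0,"wz":0,"gripper":0},{"dx":0,"dy":0,"dz":0.1,"wx":0,"wy":0,"wz":0,"gripper":0},{"dx":0,"dy":0,"dz":0.1,"wx":0,"wy":0,"wz":0,"gripper":0},{"dx":0,"dy":0,"dz":0.1,"wx":0,"wy":0,"wz":0,"gripper":0},{"dx":0,"dy":0,"dz":0.1,"wx":0,"wy":0,"wz":0,"gripper":0},{"dx":0,"dy":0,"dz":0.1,"wx":0,"wy":0,"wz":0,"gripper":0}]'

```text
time: 10.35
tool_pos: [0.4527, 0.242, 0.0409]
tool_rot: [0.0, 0.744, 0.668, -0.0]
contact_force: [-5.4, -1.3, 4.2]
grip_width: 0.0289
grasp_force: 102.0
```

>>> send_rows --series '[{"dx":0,"dy":0,"dz":0,"wx":0,"wy":0,"wz":0,"gripper":3.2},{"dx":0,"dy":0,"dz":0,"wx":0,"wy":0,"wz":0,"gripper":3.4},{"dx":0,"dy":0,"dz":0,"wx":0,"wy":0,"wz":0,"gripper":3.7},{"dx":0,"dy":0,"dz":0,"wx":0,"wy":0,"wz":0,"gripper":4},{"dx":0,"dy":0,"dz":0,"wx":0,"wy":0,"wz":0,"gripper":4.5},{"dx":0,"dy":0,"dz":0,"wx":0,"wy":0,"wz":0,"gripper":5},{"dx":0,"dy":0,"dz":0,"wx":0,"wy":0,"wz":0,"gripper":5.5},{"dx":0,"dy":0,"dz":0,"wx":0,"wy":0,"wz":0,"gripper":5.5}]'

```text
time: 11.02
tool_pos: [0.4528, 0.2421, 0.0399]
tool_rot: [0.0, 0.744, 0.668, 0.0]
contact_force: [-0.2, 0.1, -0.3]
grip_width: 0.055
grasp_force: 0.0
```

>>> send_rows --series '[{"dx":0,"dy":0,"dz":-1,"wx":0,"wy":0,"wz":0,"gripper":5.5},{"dx":0,"dy":0,"dz":-3,"wx":0,"wy":0,"wz":0,"gripper":5.5},{"dx":0,"dy":0,"dz":-6,"wx":0,"wy":0,"wz":0,"gripper":5.5},{"dx":0,"dy":0,"dz":-9,"wx":0,"wy":0,"wz":0,"gripper":5.5},{"dx":0,"dy":0,"dz":-12,"wx":0,"wy":0,"wz":0,"gripper":5.5},{"dx":0,"dy":0,"dz":-15,"wx":0,"wy":0,"wz":0,"gripper":4},{"dx":0,"dy":0,"dz":-17,"wx":0,"wy":0,"wz":0,"gripper":2},{"dx":0,"dy":0,"dz":-18,"wx":0,"wy":0,"wz":0,"gripper":0}]'

```text
time: 11.68
tool_pos: [0.4543, 0.2425, 0.2243]
tool_rot: [0.002, 0.744, 0.668, 0.003]
contact_force: [0.3, -0.7, 0.5]
grip_width: 0.019
grasp_force: 0.0
```

```bash
python3 - <<'E'
from h import *
from cell import manip
th=-.109;t0=np.array([.4516,.2514]);R=np.array([[np.cos(th),-np.sin(th)],[np.sin(th),np.cos(th)]])
f=manip.grab_frame("side");pickle.dump(f,open('pics/side4.pkl','wb'));g=manip.grab_frame("top");pickle.dump(g,open('pics/top4.pkl','wb'))
cv2.imwrite('pics/c7.png',cv2.resize(f['img'][145:240,215:320,::-1],None,fx=6,fy=6,interpolation=2))
# arm direction
a=np.arctan2(*(np.array([.5430,.0669])-np.array([.5208,.1450]))[::-1]);print('arm dir',a,'swing',(a-(th+np.pi))%(2*np.pi))
plan((.56,.10,.23),1.4618)
E
```

```text
arm dir -1.2938500758620963 swing 1.956742577727697
t 11.78 pos [0.4539 0.2423 0.2222] j [ 0.26 -0.01  1.75 -0.    1.4   0.36] F [0.4  0.02 0.77] M [0.034 0.021 0.028] w 0.0039 0.0
shift cm [-13.01  12.08  -0.75] turn [ 0.25 -0.09  0.09]
```

View pics/c7.png

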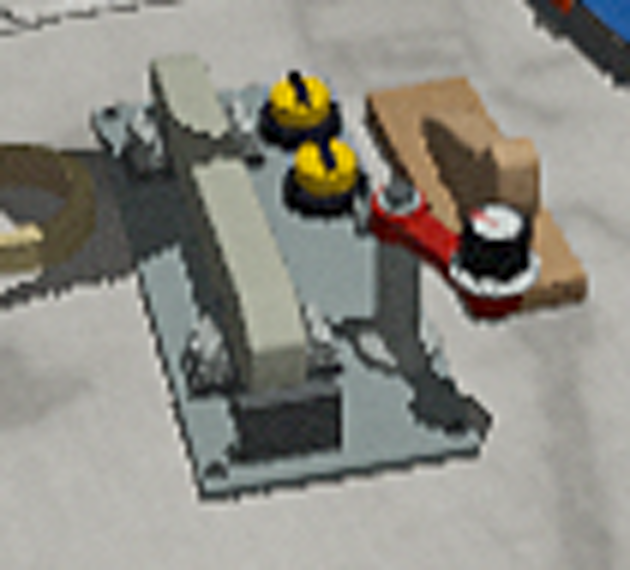

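The shoe sits upright and fully down between both cheeks. Its tall-end face is at crop (275,370), just in front of the end stop, and the release height matched z 24. The red arm stands at about 1.96 rad. Next I move the shut fingers to the outer side of the bar.

>>> send_rows --series '[{"dx":-1.5,"dy":2,"dz":0,"wx":0,"wy":0,"wz":-3,"gripper":0},{"dx":-3,"dy":4,"dz":0.5,"wx":0,"wy":0,"wz":-7,"gripper":0},{"dx":-5,"dy":6.5,"dz":1,"wx":0,"wy":0,"wz":-12,"gripper":0},{"dx":-7,"dy":8.5,"dz":1.5,"wx":0,"wy":0,"wz":-17,"gripper":0},{"dx":-9,"dy":10.5,"dz":2,"wx":0,"wy":0,"wz":-22,"gripper":0},{"dx":-11,"dy":12.8,"dz":2,"wx":0,"wy":0,"wz":-22,"gripper":0},{"dx":-11.1,"dy":12.8,"dz":2,"wx":0,"wy":0,"wz":-22,"gripper":0},{"dx":-11.1,"dy":12.8,"dz":2,"wx":0,"wy":0,"wz":-22,"gripper":0}]'

```text
time: 12.45
tool_pos: [0.5672, 0.1167, 0.1973]
tool_rot: [-0.002, 0.604, 0.797, -0.001]
contact_force: [-0.5, -0.3, -0.5]
grip_width: -0.0003
grasp_force: 0.0
```

```bash
python3 - <<'E'
from h import *
plan((.5694,.1184,.104),1.848)
E
```

```text
t 12.45 pos [0.5672 0.1167 0.1973] j [-0.01  0.18  1.59  0.    1.37 -0.28] F [-0.54 -0.35 -0.51] M [-0.011 -0.015  0.023] w -0.0003 0.0
shift cm [0.09 0.29 9.33] turn [-0.23 -0.08 -0.19]
```

>>> send_rows --series '[{"dx":0.1,"dy":0.3,"dz":1,"wx":0,"wy":0,"wz":0,"gripper":0},{"dx":0.1,"dy":0.3,"dz":3,"wx":0,"wy":0,"wz":0,"gripper":0},{"dx":0.1,"dy":0.3,"dz":5,"wx":0,"wy":0,"wz":0,"gripper":0},{"dx":0.1,"dy":0.3,"dz":7,"wx":0,"wy":0,"wz":0,"gripper":0},{"dx":0.1,"dy":0.3,"dz":8.5,"wx":0,"wy":0,"wz":0,"gripper":0},{"dx":0.1,"dy":0.3,"dz":9.3,"wx":0,"wy":0,"wz":0,"gripper":0},{"dx":0.1,"dy":0.3,"dz":9.3,"wx":0,"wy":0,"wz":0,"gripper":0},{"dx":0.1,"dy":0.3,"dz":9.3,"wx":0,"wy":0,"wz":0,"gripper":0}]'

```text
time: 13.12
tool_pos: [0.57, 0.1204, 0.1065]
tool_rot: [-0.0, 0.603, 0.798, -0.0]
contact_force: [-0.1, 0.3, 1.1]
grip_width: 0.0002
grasp_force: 0.0
```

```bash
python3 - <<'E'
from h import *
plan((.5694,.1184,.104),1.848)
def rows(d0,seq):
    for b,d in seq:
        r=np.radians(b);print(b,d,'dx %.2f dy %.2f'%((-38*np.cos(r)-d*np.sin(r)+38)/10,(-38*np.sin(r)+d*np.cos(r)-d0)/10))
rows(40,[(0,32),(0,25),(4,24),(9,24),(14,24),(19,24),(24,24),(29,24)]);print();rows(24,[(5*i,24) for i in range(1,9)])
E
```

```text
t 13.12 pos [0.57   0.1204 0.1065] j [ 0.    0.27  1.67  0.    1.2  -0.28] F [-0.14  0.27  1.07] M [-0.003 -0.04  -0.051] w 0.0002 0.0
shift cm [-0.18 -0.11  0.25] turn [-0.05 -0.02  0.01]
0 32 dx 0.00 dy -0.80
0 25 dx 0.00 dy -1.50
4 24 dx -0.16 dy -1.87
9 24 dx -0.33 dy -2.22
14 24 dx -0.47 dy -2.59
19 24 dx -0.57 dy -2.97
24 24 dx -0.65 dy -3.35
29 24 dx -0.69 dy -3.74

5 24 dx -0.19 dy -0.34
10 24 dx -0.36 dy -0.70
15 24 dx -0.49 dy -1.07
20 24 dx -0.59 dy -1.44
25 24 dx -0.66 dy -1.83
30 24 dx -0.69 dy -2.22
35 24 dx -0.69 dy -2.61
40 24 dx -0.65 dy -3.00
```

Adding the -0.15 cm x correction and lowering 0.2 cm in the first call.

>>> send_rows --series '[{"dx":-0.15,"dy":-0.8,"dz":0.2,"wx":0,"wy":0,"wz":0,"gripper":0},{"dx":-0.15,"dy":-1.6,"dz":0.2,"wx":0,"wy":0,"wz":0,"gripper":0},{"dx":-0.3,"dy":-1.97,"dz":0.2,"wx":0,"wy":0,"wz":4,"gripper":0},{"dx":-0.48,"dy":-2.32,"dz":0.2,"wx":0,"wy":0,"wz":9,"gripper":0},{"dx":-0.62,"dy":-2.7,"dz":0.2,"wx":0,"wy":0,"wz":14,"gripper":0},{"dx":-0.72,"dy":-3.07,"dz":0.2,"wx":0,"wy":0,"wz":19,"gripper":0},{"dx":-0.8,"dy":-3.45,"dz":0.2,"wx":0,"wy":0,"wz":24,"gripper":0},{"dx":-0.84,"dy":-3.84,"dz":0.2,"wx":0,"wy":0,"wz":29,"gripper":0}]'

```text
time: 13.78
tool_pos: [0.5357, 0.1008, 0.1057]
tool_rot: [0.0, 0.785, 0.62, 0.001]
contact_force: [0.9, -0.3, 0.1]
grip_width: 0.0001
grasp_force: 0.0
```

```bash
python3 - <<'E'
from h import *
from cell import manip
s=manip.state();p=s['tool_pos'];q=s['tool_rot'];x=Ro.from_quat([*q[1:],q[0]]).apply([1,0,0]);psi=np.arctan2(x[1],x[0]);y=np.array([np.sin(psi),-np.cos(psi)])
v=p[:2]-[.5205,.144];print('arm coords mm along',v@x[:2]*1e3,'off',v@y*1e3,'phi',psi+.109,s['contact_force'],s['ft_torque'])
f=manip.grab_frame('top');hsv=cv2.cvtColor(f['img'],cv2.COLOR_RGB2HSV);m=cv2.inRange(hsv,(0,150,80),(6,255,255))|cv2.inRange(hsv,(174,150,80),(180,255,255))
z=np.zeros_like(m);z[180:260,190:270]=m[180:260,190:270];ys,xs=np.nonzero(z);print(len(xs))
P=np.array([onz(f,(a,b),.114)[:2] for a,b in zip(xs,ys)])-[.5205,.144]
k=np.hypot(*P.T)>.02;a=np.arctan2(P[k].mean(0)[1],P[k].mean(0)[0]);print('swing seen',(a-np.pi+.109)%(2*np.pi),P[k].mean(0))
E
```

```text
arm coords mm along -38.52905161824556 off 24.774112269251702 phi 1.4455464930967103 [ 0.92307726 -0.28847928  0.10112136] [ 0.0068116  -0.03253302 -0.02206024]
0Traceback (most recent call last):
  File "<stdin>", line 7, in <module>
ValueError: operands could not be broadcast together with shapes (0,) (2,)
```

>>> send_rows --series '[{"dx":-0.19,"dy":-0.34,"dz":0,"wx":0,"wy":0,"wz":5,"gripper":0},{"dx":-0.36,"dy":-0.7,"dz":0,"wx":0,"wy":0,"wz":10,"gripper":0},{"dx":-0.49,"dy":-1.07,"dz":0,"wx":0,"wy":0,"wz":15,"gripper":0},{"dx":-0.59,"dy":-1.44,"dz":0,"wx":0,"wy":0,"wz":20,"gripper":0},{"dx":-0.66,"dy":-1.83,"dz":0,"wx":0,"wy":0,"wz":25,"gripper":0},{"dx":-0.69,"dy":-2.22,"dz":0,"wx":0,"wy":0,"wz":30,"gripper":0},{"dx":-0.69,"dy":-2.61,"dz":0,"wx":0,"wy":0,"wz":35,"gripper":0},{"dx":-0.65,"dy":-3.0,"dz":0,"wx":0,"wy":0,"wz":40,"gripper":0}]'

```text
time: 14.5
tool_pos: [0.5051, 0.1015, 0.1055]
tool_rot: [0.0, 0.949, 0.315, 0.001]
contact_force: [-0.5, -0.3, 0.6]
grip_width: 0.0003
grasp_force: 0.0
```

```bash
cat > arm.py <<'E'
from h import *
from cell import manip
import sys
s=manip.state();p=s['tool_pos'];q=s['tool_rot'];x=Ro.from_quat([*q[1:],q[0]]).apply([1,0,0]);psi=np.arctan2(x[1],x[0]);y=np.array([np.sin(psi),-np.cos(psi)])
v=p[:2]-[.5205,.144];print('arm coords mm along',v@x[:2]*1e3,'off',v@y*1e3,'phi',psi+.109,s['contact_force'].round(2),s['ft_torque'].round(3),'j6',s['joints'][5])
f=manip.grab_frame('side');hsv=cv2.cvtColor(f['img'],cv2.COLOR_RGB2HSV);m=cv2.inRange(hsv,(0,150,60),(8,255,255))|cv2.inRange(hsv,(172,150,60),(180,255,255))
z=np.zeros_like(m);z[150:230,225:310]=m[150:230,225:310];ys,xs=np.nonzero(z);print('red px',len(xs))
if len(xs):
    P=np.array([onz(f,(a,b),.110)[:2] for a,b in zip(xs,ys)])-[.5205,.144]
    k=np.hypot(*P.T)>.02
    if k.any(): a=P[k].mean(0);print('swing seen',((np.arctan2(a[1],a[0])-np.pi+.109+1)%(2*np.pi))-1,a,'n',k.sum())
cv2.imwrite(sys.argv[1],cv2.resize(f['img'][140:235,215:320,::-1],None,fx=6,fy=6,interpolation=2))
E
python3 arm.py pics/c8.png
```

```text
arm coords mm along -37.77242664932262 off 24.853002535003565 phi 0.7494566768995475 [-0.45 -0.28  0.64] [ 0.002 -0.017 -0.033] j6 0.8937992729844032
red px 51
swing seen 1.8912363552318219 [ 0.01042606 -0.04857273] n 49
```

```bash
python3 - <<'E'
from h import *
from cell import manip
f=manip.grab_frame('side');g=pickle.load(open('pics/side4.pkl','rb'));t=manip.grab_frame('top')
for n,h,b in(('old',g,(225,150,320,230)),('now',f,(225,150,320,230)),('topold',pickle.load(open('pics/top0.pkl','rb')),(190,180,270,260)),('topnow',t,(190,180,270,260))):
    hsv=cv2.cvtColor(h['img'],cv2.COLOR_RGB2HSV);m=cv2.inRange(hsv,(0,120,50),(8,255,255))|cv2.inRange(hsv,(172,120,50),(180,255,255))
    x0,y0,x1,y1=b;ys,xs=np.nonzero(m[y0:y1,x0:x1]);print(n,len(xs),xs.min()+x0 if len(xs) else '',xs.max()+x0 if len(xs) else '',ys.min()+y0 if len(xs) else '',ys.max()+y0 if len(xs) else '')
cv2.imwrite('pics/c9.png',np.hstack([cv2.resize(f['img'][130:235,215:325,::-1],None,fx=4.5,fy=4.5,interpolation=2),cv2.resize(t['img'][130:235,195:265,::-1],None,fx=4.3,fy=4.5,interpolation=2)]))
E
```

```text
old 119 277 301 173 196
now 76 277 301 180 196
topold 103 222 243 194 205
topnow 0
```

View pics/c9.png

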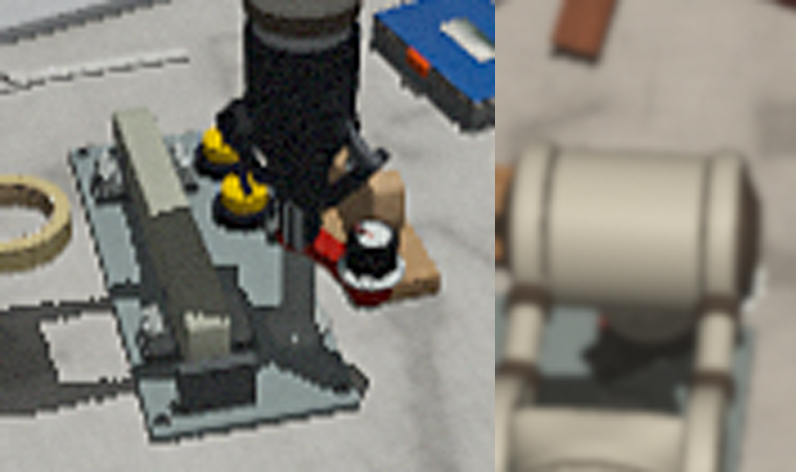

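The red arm has not moved: it still runs from (280,230) to the knob at (370,255) in the crop. The fingers at (290,225) are now on its inner side, so they went past or over it without force. Checking heights by projection.

```bash
python3 - <<'E'
from h import *
from cell import manip
f=manip.grab_frame('side');g=pickle.load(open('pics/side4.pkl','rb'))
c=lambda p:((p-[215,130]+.4)*4.5).round(0)
s=manip.state();print('TCP',s['tool_pos'],proj(f,s['tool_pos']),c(proj(f,s['tool_pos'])))
for r in(0,.02,.04,.056,.08):
  for z in(.098,.114):
    P=np.array([.5205+r*.2743,.144-r*.9617,z]);print(r,z,proj(f,P).round(1),c(proj(f,P)))
print(proj(f,[.543,.0669,.15]),c(proj(f,[.543,.0669,.15])))
# finger dark silhouette lowest rows near TCP column & red rows per column old/now
for n,h in(('old',g),('now',f)):
    hsv=cv2.cvtColor(h['img'],cv2.COLOR_RGB2HSV);m=cv2.inRange(hsv,(0,120,50),(8,255,255))|cv2.inRange(hsv,(172,120,50),(180,255,255))
    print(n,{int(x):(int(np.nonzero(m[150:230,x])[0].min()+150),int(np.nonzero(m[150:230,x])[0].max()+150)) for x in range(274,304) if m[150:230,x].any()})
for r in range(172,192): print(r,[int(v) for v in f['img'][r,270:292].mean(1)])
E
```

```text
TCP [0.5054154  0.10152392 0.1053576 ] [281.23267404 188.97681312] [300. 267.]
0 0.098 [280.9 182.2] [298. 237.]
0 0.114 [280.9 178.3] [298. 219.]
0.02 0.098 [284.6 185.2] [315. 250.]
0.02 0.114 [284.6 181.3] [315. 233.]
0.04 0.098 [288.3 188.3] [332. 264.]
0.04 0.114 [288.4 184.4] [332. 246.]
0.056 0.098 [291.4 190.8] [345. 275.]
0.056 0.114 [291.5 186.9] [346. 258.]
0.08 0.098 [296.1 194.6] [367. 293.]
0.08 0.114 [296.2 190.7] [367. 275.]
[296.80654533 181.50578379] [370. 234.]
old {277: (177, 183), 278: (180, 184), 279: (181, 184), 280: (181, 185), 281: (173, 185), 282: (173, 185), 283: (181, 186), 284: (180, 186), 285: (177, 187), 286: (179, 188), 287: (181, 188), 288: (182, 189), 289: (183, 191), 290: (184, 186), 291: (184, 193), 293: (180, 196), 294: (180, 196), 295: (195, 196), 296: (195, 196), 297: (195, 196), 298: (195, 196), 299: (195, 196), 300: (194, 196), 301: (195, 195)}
now {276: (182, 182), 277: (182, 183), 278: (184, 184), 280: (185, 185), 283: (185, 186), 284: (185, 187), 285: (183, 187), 286: (181, 188), 287: (181, 188), 288: (182, 188), 289: (183, 191), 290: (184,
[... 1457 characters left out ...]
141, 145, 151, 157, 162, 123, 50, 55, 50, 60, 52, 36, 27, 50, 67, 73, 75, 73, 69, 45]
186 [145, 145, 148, 149, 145, 148, 152, 112, 71, 77, 67, 69, 53, 38, 18, 31, 40, 65, 80, 83, 67, 43]
187 [145, 144, 141, 145, 145, 144, 153, 113, 65, 73, 74, 77, 82, 63, 41, 19, 20, 22, 46, 66, 72, 48]
188 [144, 145, 145, 147, 147, 147, 151, 115, 67, 67, 67, 73, 73, 71, 65, 86, 42, 16, 22, 24, 82, 59]
189 [150, 146, 148, 143, 144, 148, 151, 112, 67, 75, 69, 71, 73, 71, 64, 152, 144, 71, 16, 33, 83, 85]
190 [145, 147, 148, 146, 144, 148, 153, 115, 71, 71, 73, 72, 74, 63, 60, 171, 199, 157, 75, 20, 97, 86]
191 [150, 143, 144, 145, 145, 144, 152, 112, 65, 70, 78, 74, 75, 69, 50, 164, 190, 191, 153, 38, 87, 70]
```

The finger tips (row ~185) sit about 15 mm higher than the stated TCP, so they passed over the bar. I'll go back out above it and retry with the TCP at z about 0.088.

>>> send_rows --series '[{"dx":0,"dy":0,"dz":-2,"wx":0,"wy":0,"wz":0,"gripper":0},{"dx":0,"dy":0,"dz":-5,"wx":0,"wy":0,"wz":-7,"gripper":0},{"dx":0,"dy":0,"dz":-8,"wx":0,"wy":0,"wz":-14,"gripper":0},{"dx":0,"dy":0,"dz":-9,"wx":0,"wy":0,"wz":-21,"gripper":0},{"dx":0,"dy":0,"dz":-9,"wx":0,"wy":0,"wz":-28,"gripper":0},{"dx":0,"dy":0,"dz":-9,"wx":0,"wy":0,"wz":-35,"gripper":0},{"dx":0,"dy":0,"dz":-9,"wx":0,"wy":0,"wz":-42,"gripper":0},{"dx":0,"dy":0,"dz":-9,"wx":0,"wy":0,"wz":-49,"gripper":0}]'

```text
time: 15.37
tool_pos: [0.5055, 0.1015, 0.1952]
tool_rot: [0.0, 0.729, 0.684, 0.0]
contact_force: [-0.3, 0.9, -0.5]
grip_width: 0.0002
grasp_force: 0.0
```

```bash
python3 - <<'E'
from h import *
plan((.5694,.1184,.170),1.848)
E
```

```text
t 15.37 pos [0.5055 0.1015 0.1952] j [-0.04  0.01  1.78 -0.    1.35  0.03] F [-0.28  0.88 -0.52] M [0.012 0.028 0.024] w 0.0002 0.0
shift cm [2.09 6.26 2.52] turn [ 5.000e-02  1.000e-02 -1.953e+01]
```

>>> send_rows --series '[{"dx":0.6,"dy":1.5,"dz":0,"wx":0,"wy":0,"wz":-5,"gripper":0},{"dx":1.2,"dy":3,"dz":0,"wx":0,"wy":0,"wz":-10,"gripper":0},{"dx":1.7,"dy":5,"dz":0,"wx":0,"wy":0,"wz":-15,"gripper":0},{"dx":2.1,"dy":6.3,"dz":0,"wx":0,"wy":0,"wz":-19.5,"gripper":0},{"dx":2.1,"dy":6.3,"dz":2.5,"wx":0,"wy":0,"wz":-19.5,"gripper":0},{"dx":2.1,"dy":6.3,"dz":5,"wx":0,"wy":0,"wz":-19.5,"gripper":0},{"dx":2.1,"dy":6.3,"dz":7.5,"wx":0,"wy":0,"wz":-19.5,"gripper":0},{"dx":2.1,"dy":6.3,"dz":10,"wx":0,"wy":0,"wz":-19.5,"gripper":0}]'

```text
time: 16.03
tool_pos: [0.57, 0.1179, 0.094]
tool_rot: [0.0, 0.605, 0.796, 0.0]
contact_force: [0.9, -0.2, 0.0]
grip_width: -0.0001
grasp_force: 0.0
```

>>> send_rows --series '[{"dx":0,"dy":0,"dz":0.7,"wx":0,"wy":0,"wz":0,"gripper":0},{"dx":0,"dy":-0.6,"dz":0.7,"wx":0,"wy":0,"wz":0,"gripper":0},{"dx":0,"dy":-1.2,"dz":0.7,"wx":0,"wy":0,"wz":0,"gripper":0},{"dx":0,"dy":-1.7,"dz":0.7,"wx":0,"wy":0,"wz":0,"gripper":0},{"dx":0,"dy":-2.1,"dz":0.7,"wx":0,"wy":0,"wz":0,"gripper":0},{"dx":0,"dy":-2.3,"dz":0.7,"wx":0,"wy":0,"wz":0,"gripper":0},{"dx":0,"dy":-2.5,"dz":0.7,"wx":0,"wy":0,"wz":0,"gripper":0},{"dx":0,"dy":-2.7,"dz":0.7,"wx":0,"wy":0,"wz":0,"gripper":0}]'

```text
time: 16.7
tool_pos: [0.5466, 0.1112, 0.0896]
tool_rot: [0.003, 0.606, 0.795, 0.003]
contact_force: [8.5, 1.9, -3.1]
grip_width: -0.0001
grasp_force: 4.3
```

```bash
python3 arm.py pics/d1.png
```

```text
arm coords mm along -38.568397883380186 off 16.4693838223019 phi 1.9473229750486287 [ 8.53  1.88 -3.13] [ 0.235 -1.458  0.061] j6 -0.284689628341256
red px 86
swing seen 1.7964432195599551 [ 0.00534642 -0.04562617] n 61
```

Contact made at 8.5 N, which matches 0.3 N m at 38 mm, and the arm is moving. Sweeping it closed.

>>> send_rows --series '[{"dx":-0.11,"dy":-0.34,"dz":0,"wx":0,"wy":0,"wz":5,"gripper":0},{"dx":-0.18,"dy":-0.68,"dz":0,"wx":0,"wy":0,"wz":10,"gripper":0},{"dx":-0.23,"dy":-1.03,"dz":0,"wx":0,"wy":0,"wz":15,"gripper":0},{"dx":-0.25,"dy":-1.38,"dz":0,"wx":0,"wy":0,"wz":20,"gripper":0},{"dx":-0.24,"dy":-1.74,"dz":0,"wx":0,"wy":0,"wz":25,"gripper":0},{"dx":-0.19,"dy":-2.09,"dz":0,"wx":0,"wy":0,"wz":30,"gripper":0},{"dx":-0.12,"dy":-2.43,"dz":0,"wx":0,"wy":0,"wz":35,"gripper":0},{"dx":-0.01,"dy":-2.77,"dz":0,"wx":0,"wy":0,"wz":40,"gripper":0}]'

```text
time: 17.42
tool_pos: [0.5203, 0.1018, 0.0896]
tool_rot: [0.003, 0.843, 0.538, 0.003]
contact_force: [8.4, -4.9, -1.8]
grip_width: 0.0001
grasp_force: 4.5
```

```bash
python3 arm.py pics/d2.png
```

```text
arm coords mm along -38.3247255106701 off 17.548797223390892 phi 1.2452002343290915 [ 8.39 -4.89 -1.85] [-0.93  -1.283  0.108] j6 0.40245660411737083
red px 22
swing seen 1.2713554832905327 [-0.03959036 -0.09147945] n 15
```

>>> send_rows --series '[{"dx":-0.11,"dy":-0.34,"dz":0,"wx":0,"wy":0,"wz":5,"gripper":0},{"dx":-0.18,"dy":-0.68,"dz":0,"wx":0,"wy":0,"wz":10,"gripper":0},{"dx":-0.23,"dy":-1.03,"dz":0,"wx":0,"wy":0,"wz":15,"gripper":0},{"dx":-0.25,"dy":-1.38,"dz":0,"wx":0,"wy":0,"wz":20,"gripper":0},{"dx":-0.24,"dy":-1.74,"dz":0,"wx":0,"wy":0,"wz":25,"gripper":0},{"dx":-0.19,"dy":-2.09,"dz":0,"wx":0,"wy":0,"wz":30,"gripper":0},{"dx":-0.12,"dy":-2.43,"dz":0,"wx":0,"wy":0,"wz":35,"gripper":0},{"dx":-0.01,"dy":-2.77,"dz":0,"wx":0,"wy":0,"wz":40,"gripper":0}]'

```text
time: 18.13
tool_pos: [0.4931, 0.112, 0.0893]
tool_rot: [0.003, 0.976, 0.218, 0.001]
contact_force: [1.5, -9.6, 3.1]
grip_width: -0.0001
grasp_force: 5.0
```

>>> send_rows --series '[{"dx":-0.11,"dy":-0.34,"dz":0,"wx":0,"wy":0,"wz":5,"gripper":0},{"dx":-0.18,"dy":-0.68,"dz":0,"wx":0,"wy":0,"wz":10,"gripper":0},{"dx":-0.23,"dy":-1.03,"dz":0,"wx":0,"wy":0,"wz":15,"gripper":0},{"dx":-0.25,"dy":-1.38,"dz":0,"wx":0,"wy":0,"wz":20,"gripper":0},{"dx":-0.25,"dy":-1.38,"dz":0,"wx":0,"wy":0,"wz":20,"gripper":0},{"dx":-0.25,"dy":-1.38,"dz":0,"wx":0,"wy":0,"wz":20,"gripper":0},{"dx":-0.25,"dy":-1.38,"dz":0,"wx":0,"wy":0,"wz":20,"gripper":0},{"dx":-0.25,"dy":-1.38,"dz":0,"wx":0,"wy":0,"wz":20,"gripper":0}]'

```text
time: 18.8
tool_pos: [0.4838, 0.1246, 0.0889]
tool_rot: [0.002, 0.999, 0.047, 0.0]
contact_force: [-2.3, -6.6, 4.7]
grip_width: 0.0001
grasp_force: 3.2
```

```bash
python3 arm.py pics/d3.png
```

```text
arm coords mm along -38.31315742226833 off 15.873683885843668 phi 0.2028005417006663 [-2.33 -6.55  4.67] [-1.098  0.376 -0.016] j6 1.4906244287589265
red px 84
swing seen 0.4723921522622456 [-0.0507061  -0.01928254] n 57
```

>>> send_rows --series '[{"dx":-0.04,"dy":-0.14,"dz":0,"wx":0,"wy":0,"wz":2,"gripper":0},{"dx":-0.08,"dy":-0.27,"dz":0,"wx":0,"wy":0,"wz":4,"gripper":0},{"dx":-0.12,"dy":-0.4,"dz":0,"wx":0,"wy":0,"wz":6,"gripper":0},{"dx":-0.15,"dy":-0.54,"dz":0,"wx":0,"wy":0,"wz":8,"gripper":0},{"dx":-0.15,"dy":-0.54,"dz":0,"wx":0,"wy":0,"wz":8,"gripper":0},{"dx":-0.15,"dy":-0.54,"dz":0,"wx":0,"wy":0,"wz":8,"gripper":0},{"dx":-0.15,"dy":-0.54,"dz":0,"wx":0,"wy":0,"wz":8,"gripper":0},{"dx":-0.15,"dy":-0.54,"dz":0,"wx":0,"wy":0,"wz":8,"gripper":0}]'

```text
time: 19.52
tool_pos: [0.4816, 0.1296, 0.0888]
tool_rot: [0.002, 1.0, -0.023, 0.0]
contact_force: [-2.2, -7.7, 4.8]
grip_width: -0.0002
grasp_force: 3.9
```

```bash
python3 arm.py pics/d4.png
```

```text
arm coords mm along -38.18174097264225 off 16.145976872422413 phi 0.06329539860032168 [-2.19 -7.72  4.8 ] [-1.263  0.478  0.033] j6 1.6411247126721717
red px 98
swing seen 0.3619508271005625 [-0.04980723 -0.01287455] n 66
```

Still only the friction force, so not at the stop yet. Pushing on along tool -y in small steps.

>>> send_rows --series '[{"dx":0,"dy":-0.1,"dz":0,"wx":0,"wy":0,"wz":1,"gripper":0},{"dx":0,"dy":-0.2,"dz":0,"wx":0,"wy":0,"wz":2,"gripper":0},{"dx":0,"dy":-0.3,"dz":0,"wx":0,"wy":0,"wz":3,"gripper":0},{"dx":0,"dy":-0.4,"dz":0,"wx":0,"wy":0,"wz":4,"gripper":0},{"dx":0,"dy":-0.4,"dz":0,"wx":0,"wy":0,"wz":4,"gripper":0},{"dx":0,"dy":-0.4,"dz":0,"wx":0,"wy":0,"wz":4,"gripper":0},{"dx":0,"dy":-0.4,"dz":0,"wx":0,"wy":0,"wz":4,"gripper":0},{"dx":0,"dy":-0.4,"dz":0,"wx":0,"wy":0,"wz":4,"gripper":0}]'

```text
time: 20.23
tool_pos: [0.4809, 0.1319, 0.0887]
tool_rot: [0.004, 0.998, -0.057, -0.001]
contact_force: [-7.1, -14.7, 8.8]
grip_width: -0.0002
grasp_force: 7.4
```

```bash
python3 arm.py pics/d5.png
```

```text
arm coords mm along -37.95940835834397 off 16.54242819784452 phi -0.005919951497709755 [ -7.06 -14.66   8.84] [-2.396  1.103  0.067] j6 1.719058632753109
red px 94
swing seen 0.3292622201802242 [-0.04966525 -0.01111979] n 60
```

>>> send_rows --series '[{"dx":0,"dy":-0.05,"dz":0,"wx":0,"wy":0,"wz":0,"gripper":0},{"dx":0,"dy":-0.1,"dz":0,"wx":0,"wy":0,"wz":0,"gripper":0},{"dx":0,"dy":-0.15,"dz":0,"wx":0,"wy":0,"wz":0,"gripper":0},{"dx":0,"dy":-0.2,"dz":0,"wx":0,"wy":0,"wz":0,"gripper":0},{"dx":0,"dy":-0.2,"dz":0,"wx":0,"wy":0,"wz":0,"gripper":0},{"dx":0,"dy":-0.2,"dz":0,"wx":0,"wy":0,"wz":0,"gripper":0},{"dx":0,"dy":-0.2,"dz":0,"wx":0,"wy":0,"wz":0,"gripper":0},{"dx":0,"dy":-0.2,"dz":0,"wx":0,"wy":0,"wz":0,"gripper":0}]'

```text
time: 20.95
tool_pos: [0.4809, 0.1321, 0.0887]
tool_rot: [0.006, 0.998, -0.057, -0.001]
contact_force: [-8.3, -20.8, 8.9]
grip_width: -0.0
grasp_force: 10.9
```

```bash
python3 arm.py pics/d6.png
```

```text
arm coords mm along -37.959804413507214 off 16.336725749462016 phi -0.005607812389004499 [ -8.31 -20.81   8.93] [-3.604  1.359  0.038] j6 1.723171139512318
red px 96
swing seen 0.32624544205173134 [-0.0503951  -0.01112366] n 62
```

The arm is home: force rose 6 N with 0.2 mm of travel. Backing off, lifting, and unwinding the wrist for the knob.

>>> send_rows --series '[{"dx":0,"dy":1,"dz":0,"wx":0,"wy":0,"wz":0,"gripper":0},{"dx":0,"dy":3,"dz":0,"wx":0,"wy":0,"wz":0,"gripper":0},{"dx":0,"dy":3.5,"dz":-3,"wx":0,"wy":0,"wz":0,"gripper":0},{"dx":0,"dy":3.5,"dz":-7,"wx":0,"wy":0,"wz":0,"gripper":0},{"dx":0,"dy":3.5,"dz":-10,"wx":0,"wy":0,"wz":0,"gripper":1},{"dx":0,"dy":3.5,"dz":-13,"wx":0,"wy":0,"wz":-7,"gripper":2},{"dx":0,"dy":3.5,"dz":-14,"wx":0,"wy":0,"wz":-14,"gripper":4},{"dx":0,"dy":3.5,"dz":-14,"wx":0,"wy":0,"wz":-21,"gripper":6}]'

```text
time: 21.67
tool_pos: [0.4802, 0.1027, 0.2326]
tool_rot: [0.001, 0.992, 0.128, 0.004]
contact_force: [-0.9, -0.5, -0.6]
grip_width: 0.0436
grasp_force: 0.0
```

>>> send_rows --series '[{"dx":0,"dy":0,"dz":0,"wx":0,"wy":0,"wz":-7,"gripper":6},{"dx":0,"dy":0,"dz":0,"wx":0,"wy":0,"wz":-14,"gripper":6},{"dx":0,"dy":0,"dz":0,"wx":0,"wy":0,"wz":-21,"gripper":6},{"dx":0,"dy":0,"dz":0,"wx":0,"wy":0,"wz":-28,"gripper":6},{"dx":0,"dy":0,"dz":0,"wx":0,"wy":0,"wz":-35,"gripper":6},{"dx":0,"dy":0,"dz":0,"wx":0,"wy":0,"wz":-42,"gripper":6},{"dx":0,"dy":0,"dz":0,"wx":0,"wy":0,"wz":-49,"gripper":6},{"dx":0,"dy":0,"dz":0,"wx":0,"wy":0,"wz":-56,"gripper":6}]'

```text
time: 22.33
tool_pos: [0.4778, 0.1028, 0.2282]
tool_rot: [0.0, 0.816, 0.579, 0.0]
contact_force: [0.2, -0.4, -0.0]
grip_width: 0.06
grasp_force: 0.0
```

>>> send_rows --series '[{"dx":0,"dy":0,"dz":0,"wx":0,"wy":0,"wz":-7,"gripper":6},{"dx":0,"dy":0,"dz":0,"wx":0,"wy":0,"wz":-14,"gripper":6},{"dx":0,"dy":0,"dz":0,"wx":0,"wy":0,"wz":-21,"gripper":6},{"dx":0,"dy":0,"dz":0,"wx":0,"wy":0,"wz":-28,"gripper":6},{"dx":0,"dy":0,"dz":0,"wx":0,"wy":0,"wz":-35,"gripper":6},{"dx":0,"dy":0,"dz":0,"wx":0,"wy":0,"wz":-42,"gripper":6},{"dx":0,"dy":0,"dz":0,"wx":0,"wy":0,"wz":-49,"gripper":6},{"dx":0,"dy":0,"dz":0,"wx":0,"wy":0,"wz":-56,"gripper":6}]'

```text
time: 23.0
tool_pos: [0.4778, 0.1028, 0.2281]
tool_rot: [0.0, 0.449, 0.894, 0.0]
contact_force: [-0.4, 0.8, -0.4]
grip_width: 0.0603
grasp_force: 0.0
```

>>> send_rows --series '[{"dx":0,"dy":0,"dz":0,"wx":0,"wy":0,"wz":-7,"gripper":6},{"dx":0,"dy":0,"dz":0,"wx":0,"wy":0,"wz":-14,"gripper":6},{"dx":0,"dy":0,"dz":0,"wx":0,"wy":0,"wz":-21,"gripper":6},{"dx":0,"dy":0,"dz":0,"wx":0,"wy":0,"wz":-28,"gripper":6},{"dx":0,"dy":0,"dz":0,"wx":0,"wy":0,"wz":-35,"gripper":6},{"dx":0,"dy":0,"dz":0,"wx":0,"wy":0,"wz":-42,"gripper":6},{"dx":0,"dy":0,"dz":0,"wx":0,"wy":0,"wz":-49,"gripper":6},{"dx":0,"dy":0,"dz":0,"wx":0,"wy":0,"wz":-56,"gripper":6}]'

```text
time: 23.67
tool_pos: [0.4778, 0.1028, 0.2281]
tool_rot: [0.0, -0.024, 1.0, 0.0]
contact_force: [-0.2, -0.5, 0.9]
grip_width: 0.0598
grasp_force: 0.0
```

>>> send_rows --series '[{"dx":0,"dy":0,"dz":0,"wx":0,"wy":0,"wz":-7,"gripper":6},{"dx":0,"dy":0,"dz":0,"wx":0,"wy":0,"wz":-14,"gripper":6},{"dx":0,"dy":0,"dz":0,"wx":0,"wy":0,"wz":-21,"gripper":6},{"dx":0,"dy":0,"dz":0,"wx":0,"wy":0,"wz":-28,"gripper":6},{"dx":0,"dy":0,"dz":0,"wx":0,"wy":0,"wz":-35,"gripper":6},{"dx":0,"dy":0,"dz":0,"wx":0,"wy":0,"wz":-42,"gripper":6},{"dx":0,"dy":0,"dz":0,"wx":0,"wy":0,"wz":-49,"gripper":6},{"dx":0,"dy":0,"dz":0,"wx":0,"wy":0,"wz":-55,"gripper":6}]'

```text
time: 24.33
tool_pos: [0.4778, 0.1028, 0.2281]
tool_rot: [0.0, -0.482, 0.876, -0.0]
contact_force: [-0.6, 0.3, -0.4]
grip_width: 0.0603
grasp_force: 0.0
```

```bash
python3 - <<'E'
from h import *
from cell import manip
s=manip.state();q=s['tool_rot'];x=Ro.from_quat([*q[1:],q[0]]).apply([1,0,0]);psi=np.arctan2(x[1],x[0]);print('psi',psi)
S=manip.grab_frame('side');T=manip.grab_frame('top');pickle.dump((S,T),open('pics/k.pkl','wb'))
plan((.441,.152,.2),psi)
for n,f in(('S',S),('T',T)):
    p=proj(f,[.441,.152,.15]);print(n,'pred knob top px',p)
    x0,y0=int(p[0])-10,int(p[1])-10
    g=f['img'][y0:y0+26,x0:x0+22].astype(int);print(x0,y0)
    sat=g.max(2)-g.min(2);w=(g.min(2)>170)|((g[...,0]>120)&(g[...,0]-g[...,1]>30))
    for r in range(26): print(''.join('R' if g[r,c,0]-g[r,c,1]>45 else 'W' if g[r,c].min()>185 else '#' if g[r,c].max()<60 else '+' if g[r,c].min()>140 else '.' for c in range(22)))
E
```

```text
psi -2.1347007004544967
t 24.43 pos [0.4778 0.1028 0.2281] j [-0.04 -0.08  1.81  0.    1.42 -2.61] F [ 0.32 -0.53  0.06] M [0.049 0.071 0.001] w 0.0596 0.0
shift cm [-2.16  5.76  2.81] turn [-0.02  0.02 -0.33]
S pred knob top px [256.56290879 172.94904586]
246 162
++++++..W+...#........
++++++..++.+.#........
++++++..++.+.##.......
+++++++..+W+###.......
+++++++..++.##########
+++++++.....##########
++++++++.....#######.#
+++++++++.......###...
+++++++++.....+.......
.++++++..#..##..+.....
.+++++.#.......#......
.++++.#........#.#....
...#.##........###....
.....###.....######...
.....###############..
.....############.###.
.....############.####
......###########..###
......###########..#RR
#.....##########...RRR
........#######....RRR
..........##......RRRR
#................RRRRR
##..............RRRRRR
#......RRRRRRRRRR.....
#.#.....RRRRRR......++
T pred knob top px [219.26968272 224.82123304]
209 214
.........#############
........##############
.....#################
...###################
...###################
..####################
...###################
...#############...###
...##############...##
....#############....#
....###.#########.....
....##.....#######....
....##........####....
....###.......####....
....####.....#####....
.....############.....
......##########......
.......########.......
#####.................
#######...............
#########..##########.
######################
#########..###########
....#.............####
......................
......................
```

>>> send_rows --series '[{"dx":-0.6,"dy":1.5,"dz":0,"wx":0,"wy":0,"wz":-3,"gripper":5},{"dx":-1.2,"dy":3,"dz":0,"wx":0,"wy":0,"wz":-7,"gripper":5},{"dx":-1.8,"dy":4.8,"dz":0,"wx":0,"wy":0,"wz":-12,"gripper":4.6},{"dx":-2.16,"dy":5.76,"dz":0.5,"wx":0,"wy":0,"wz":-16,"gripper":4.6},{"dx":-2.16,"dy":5.76,"dz":2,"wx":0,"wy":0,"wz":-16,"gripper":4.6},{"dx":-2.16,"dy":5.76,"dz":3.5,"wx":0,"wy":0,"wz":-16,"gripper":4.6},{"dx":-2.16,"dy":5.76,"dz":4.5,"wx":0,"wy":0,"wz":-16,"gripper":4.6},{"dx":-2.16,"dy":5.76,"dz":4.5,"wx":0,"wy":0,"wz":-16,"gripper":4.6}]'

```text
time: 25.1
tool_pos: [0.4393, 0.1519, 0.1805]
tool_rot: [-0.002, -0.596, 0.803, 0.001]
contact_force: [-0.1, -0.1, 0.2]
grip_width: 0.0458
grasp_force: 0.0
```

```bash
python3 - <<'E'
from h import *
from cell import manip
s=manip.state();q=s['tool_rot'];x=Ro.from_quat([*q[1:],q[0]]).apply([1,0,0]);psi=np.arctan2(x[1],x[0]);print('psi',psi)
plan((.441,.152,.118),psi)
S=manip.grab_frame('side');pickle.dump(S,open('pics/k2.pkl','wb'))
print('TCP px',proj(S,s['tool_pos']),'at tip+16',proj(S,s['tool_pos']+[0,0,.016]),'knob top',proj(S,[.441,.152,.15]))
g=S['img'][145:190,236:280].astype(int)
for r in range(45): print(145+r,''.join('R' if g[r,c,0]-g[r,c,1]>45 else '#' if g[r,c].max()<45 else ':' if g[r,c].max()<90 else '.' if g[r,c].max()<140 else ' ' for c in range(44)))
E
```

```text
psi -1.8635576018212174
t 25.1 pos [0.4393 0.1519 0.1805] j [ 0.07 -0.11  1.92  0.    1.33 -2.78] F [-0.07 -0.15  0.17] M [ 0.018 -0.003 -0.081] w 0.0458 0.0
shift cm [-0.07 -0.18  6.25] turn [ 0.23 -0.09 -0.  ]
TCP px [255.76306423 165.09640563] at tip+16 [255.5979537  160.81256253] knob top [256.56290879 172.94904586]
145 .###########.              :##########.     
146 .###########               :##########      
147  :##########               :#####:.::.      
148   .:..:#####               :####:.          
149        :####               .:###            
150        .##:#               .::##            
151         ##::               .::##            
152         ##::.              .::##            
153         ##::.              .::##            
154         ##::.              .::##            
155     .   ##::.              .:.##            
156     .   ##::.              .:.##            
157     :.  :#::.              #:.::            
158     :.  ..:::              ::.              
159     ::    .::               :.              
160     .:.    ..               ::.        
[... 726 characters left out ...]
........##.   
176 ..    ::::::   :####::#######:.......:##: R:
177       .:::::.  :###########:###:::#:##:#:R :
178        ::::::: :###########.#######:RR.RRR .
179        :::::::::########### .###RRRRRRRRRR  
180        .::::::::##########:  :RRRRRRRRRRRRR.
181         ::::::: :#########   RRRRRRRRRRRRRRR
182 .....   ::::::.  :.###::#   RRRRRRRRRRRRRRRR
183 :::::.  :::::::.    ..     .RRRRRRRRRRRRRRRR
184 :::::#  .::::::::         :RRRRRRRRRRRRR::RR
185 ::::::   ::::::::::.. ::::RRRRRRR:::......::
186 ::::::   ::::::::RRRRRRRRRR::........    .::
187 ::::::#  :::::::::RRRRRR::....           .::
188 :::::::  .::::::::::RRRR::               .::
189 ::::::::  ::::::::::##::::.              .::
```

The tips are about 18 mm above the TCP at this opening, and the knob's top centre (257,173) matches the prediction (256.6,172.9). Lowering over the knob.

>>> send_rows --series '[{"dx":-0.07,"dy":-0.15,"dz":1,"wx":0,"wy":0,"wz":0,"gripper":4.6},{"dx":-0.07,"dy":-0.15,"dz":2,"wx":0,"wy":0,"wz":0,"gripper":4.6},{"dx":-0.07,"dy":-0.15,"dz":3,"wx":0,"wy":0,"wz":0,"gripper":4.6},{"dx":-0.07,"dy":-0.15,"dz":4,"wx":0,"wy":0,"wz":0,"gripper":4.6},{"dx":-0.07,"dy":-0.15,"dz":5,"wx":0,"wy":0,"wz":0,"gripper":4.6},{"dx":-0.07,"dy":-0.15,"dz":5.8,"wx":0,"wy":0,"wz":0,"gripper":4.6},{"dx":-0.07,"dy":-0.15,"dz":6.3,"wx":0,"wy":0,"wz":0,"gripper":4.6},{"dx":-0.07,"dy":-0.15,"dz":6.3,"wx":0,"wy":0,"wz":0,"gripper":4.6}]'

```text
time: 25.82
tool_pos: [0.4416, 0.1522, 0.1182]
tool_rot: [-0.001, -0.597, 0.802, 0.001]
contact_force: [0.1, 0.1, -0.6]
grip_width: 0.0458
grasp_force: 0.0
```

>>> send_rows --series '[{"dx":0,"dy":0,"dz":0.1,"wx":0,"wy":0,"wz":0,"gripper":4.6},{"dx":0,"dy":0,"dz":0.2,"wx":0,"wy":0,"wz":0,"gripper":4.6},{"dx":0,"dy":0,"dz":0.3,"wx":0,"wy":0,"wz":0,"gripper":4.6},{"dx":0,"dy":0,"dz":0.4,"wx":0,"wy":0,"wz":0,"gripper":4.6},{"dx":0,"dy":0,"dz":0.5,"wx":0,"wy":0,"wz":0,"gripper":4.6},{"dx":0,"dy":0,"dz":0.5,"wx":0,"wy":0,"wz":0,"gripper":4.6},{"dx":0,"dy":0,"dz":0.5,"wx":0,"wy":0,"wz":0,"gripper":4.6},{"dx":0,"dy":0,"dz":0.5,"wx":0,"wy":0,"wz":0,"gripper":4.6}]'

```text
time: 26.48
tool_pos: [0.4427, 0.1523, 0.1149]
tool_rot: [0.0, -0.597, 0.802, -0.0]
contact_force: [-0.1, -0.3, 0.0]
grip_width: 0.0462
grasp_force: 0.0
```

```bash
python3 - <<'E'
from h import *
plan((.441,.152,.111),-1.8636)
E
```

```text
t 26.48 pos [0.4427 0.1523 0.1149] j [ 0.07 -0.03  1.98  0.    1.18 -2.78] F [-0.14 -0.34  0.04] M [ 0.007  0.001 -0.005] w 0.0462 0.0
shift cm [0.08 0.16 0.39] turn [-0.01  0.    0.11]
```

>>> send_rows --series '[{"dx":0.05,"dy":0.1,"dz":0.2,"wx":0,"wy":0,"wz":0,"gripper":4.4},{"dx":0.05,"dy":0.1,"dz":0.2,"wx":0,"wy":0,"wz":0,"gripper":4.1},{"dx":0.05,"dy":0.1,"dz":0.2,"wx":0,"wy":0,"wz":0,"gripper":3.8},{"dx":0.05,"dy":0.1,"dz":0.2,"wx":0,"wy":0,"wz":0,"gripper":3.6},{"dx":0.05,"dy":0.1,"dz":0.2,"wx":0,"wy":0,"wz":0,"gripper":3.2},{"dx":0.05,"dy":0.1,"dz":0.2,"wx":0,"wy":0,"wz":0,"gripper":3},{"dx":0.05,"dy":0.1,"dz":0.2,"wx":0,"wy":0,"wz":0,"gripper":3},{"dx":0.05,"dy":0.1,"dz":0.2,"wx":0,"wy":0,"wz":0,"gripper":3}]' --newtons 30

```text
time: 27.15
tool_pos: [0.4408, 0.1523, 0.1129]
tool_rot: [-0.001, -0.597, 0.802, 0.001]
contact_force: [-4.6, 0.9, 5.5]
grip_width: 0.0347
grasp_force: 29.6
```

```bash
python3 - <<'E'
from h import *
plan((.441,.152,.113),-1.8636)
E
```

```text
t 27.15 pos [0.4408 0.1523 0.1129] j [ 0.07 -0.03  1.99  0.    1.18 -2.78] F [-4.63  0.88  5.49] M [0.161 1.02  0.026] w 0.0347 29.6
shift cm [ 0.02 -0.03 -0.01] turn [ 0.1  -0.01  0.13]
```

>>> send_rows --series '[{"dx":0,"dy":0,"dz":0.01,"wx":0,"wy":0,"wz":5,"gripper":3},{"dx":0,"dy":0,"dz":0.03,"wx":0,"wy":0,"wz":12,"gripper":3},{"dx":0,"dy":0,"dz":0.04,"wx":0,"wy":0,"wz":19,"gripper":3},{"dx":0,"dy":0,"dz":0.06,"wx":0,"wy":0,"wz":26,"gripper":3},{"dx":0,"dy":0,"dz":0.07,"wx":0,"wy":0,"wz":33,"gripper":3},{"dx":0,"dy":0,"dz":0.09,"wx":0,"wy":0,"wz":40,"gripper":3},{"dx":0,"dy":0,"dz":0.1,"wx":0,"wy":0,"wz":46,"gripper":3},{"dx":0,"dy":0,"dz":0.11,"wx":0,"wy":0,"wz":50,"gripper":3}]'

```text
time: 27.82
tool_pos: [0.4408, 0.1525, 0.1118]
tool_rot: [-0.001, -0.2, 0.98, 0.001]
contact_force: [-6.1, 1.2, 6.2]
grip_width: 0.0347
grasp_force: 29.6
```

```bash
cat > kn.py <<'E'
from h import *
from cell import manip
s=manip.state();q=s['tool_rot'];x=Ro.from_quat([*q[1:],q[0]]).apply([1,0,0]);psi=np.arctan2(x[1],x[0])
print('t',s['time'],'turned',(-1.8636-psi)%(2*np.pi),'pos',s['tool_pos'].round(4),'F',s['contact_force'].round(1),'M',s['ft_torque'].round(3),'j6',s['joints'][5].round(2),'eff6',s['effort'][5].round(3),'grip',s['grasp_force'].round(1),s['grip_width'].round(4))
E
python3 kn.py
```

```text
Traceback (most recent call last):
  File "kn.py", line 4, in <module>
    print('t',s['time'],'turned',(-1.8636-psi)%(2*np.pi),'pos',s['tool_pos'].round(4),'F',s['contact_force'].round(1),'M',s['ft_torque'].round(3),'j6',s['joints'][5].round(2),'eff6',s['effort'][5].round(3),'grip',s['grasp_force'].round(1),s['grip_width'].round(4))
                                                                                                                                                                                                                     ^^^^^^^^^^^^^^^^^^^^^^
AttributeError: 'float' object has no attribute 'round'
```

```bash
sed -i "s/s\['grasp_force'\].round(1),s\['grip_width'\].round(4)/s['grasp_force'],s['grip_width']/" kn.py; python3 kn.py
```

```text
t 27.8167 turned 0.8753867662524155 pos [0.4408 0.1525 0.1118] F [-6.1  1.2  6.2] M [0.363 1.058 0.019] j6 -1.9 eff6 -0.482 grip 29.555116295814514 0.034733475663635126
```

>>> send_rows --series '[{"dx":0,"dy":0,"dz":0.01,"wx":0,"wy":0,"wz":5,"gripper":3},{"dx":0,"dy":0,"dz":0.02,"wx":0,"wy":0,"wz":10,"gripper":3},{"dx":0,"dy":0,"dz":0.03,"wx":0,"wy":0,"wz":15,"gripper":3},{"dx":0,"dy":0,"dz":0.04,"wx":0,"wy":0,"wz":20,"gripper":3},{"dx":0,"dy":0,"dz":0.06,"wx":0,"wy":0,"wz":25,"gripper":3},{"dx":0,"dy":0,"dz":0.06,"wx":0,"wy":0,"wz":28,"gripper":3},{"dx":0,"dy":0,"dz":0.07,"wx":0,"wy":0,"wz":30,"gripper":3},{"dx":0,"dy":0,"dz":0.07,"wx":0,"wy":0,"wz":30,"gripper":3}]'

```text
time: 28.48
tool_pos: [0.4408, 0.1526, 0.1111]
tool_rot: [-0.001, 0.059, 0.998, 0.0]
contact_force: [-6.1, 1.3, 5.4]
grip_width: 0.0344
grasp_force: 29.6
```

```bash
python3 kn.py
```

```text
t 28.4833 turned 1.395649580486106 pos [0.4408 0.1526 0.1111] F [-6.1  1.3  5.4] M [ 0.399  0.939 -0.064] j6 -1.38 eff6 0.287 grip 29.59442764520645 0.03443122468951236
```

```bash
cat > avg.py <<'E'
from h import *
from cell import manip
import sys
n=int(sys.argv[1]);M=[];Fz=[];E=[]
for i in range(n):
    f=manip.grab_frame('side');s=manip.state();M.append(s['ft_torque']);Fz.append(s['contact_force']);E.append([s['effort'][5],s['joint_vel'][5]])
M=np.array(M);q=s['tool_rot'];x=Ro.from_quat([*q[1:],q[0]]).apply([1,0,0]);psi=np.arctan2(x[1],x[0])
print('t',s['time'],'turned',round((-1.8636-psi)%(2*np.pi),3),'z',s['tool_pos'][2].round(4),'M',M.mean(0).round(4),'sd',M.std(0).round(3),'F',np.mean(Fz,0).round(2),'eff',np.mean(E,0).round(4),'sd',np.std(E,0)[0].round(3))
pickle.dump(f,open('pics/kl.pkl','wb'))
E
python3 avg.py 8
```

```text
t 28.8833 turned 1.394 z 0.1111 M [ 0.3562  0.995  -0.0603] sd [0.024 0.021 0.022] F [-5.84  2.01  5.73] eff [-0.0567 -0.0008] sd 0.032
```

Held torque reads 0.060 N m, which is exactly the screw friction, so no contact yet. Averaged torque is a usable signal.

>>> send_rows --series '[{"dx":0,"dy":0,"dz":0.01,"wx":0,"wy":0,"wz":5,"gripper":3},{"dx":0,"dy":0,"dz":0.02,"wx":0,"wy":0,"wz":10,"gripper":3},{"dx":0,"dy":0,"dz":0.03,"wx":0,"wy":0,"wz":15,"gripper":3},{"dx":0,"dy":0,"dz":0.04,"wx":0,"wy":0,"wz":20,"gripper":3},{"dx":0,"dy":0,"dz":0.06,"wx":0,"wy":0,"wz":25,"gripper":3},{"dx":0,"dy":0,"dz":0.06,"wx":0,"wy":0,"wz":28,"gripper":3},{"dx":0,"dy":0,"dz":0.07,"wx":0,"wy":0,"wz":30,"gripper":3},{"dx":0,"dy":0,"dz":0.07,"wx":0,"wy":0,"wz":30,"gripper":3}]'

```text
time: 29.55
tool_pos: [0.4409, 0.1527, 0.1105]
tool_rot: [-0.001, 0.315, 0.949, 0.0]
contact_force: [-6.0, 2.4, 5.5]
grip_width: 0.0345
grasp_force: 29.6
```

```bash
python3 avg.py 8
```

```text
t 29.95 turned 1.918 z 0.1105 M [ 0.3902  0.9509 -0.0826] sd [0.016 0.035 0.029] F [-5.89  2.49  5.52] eff [-0.0574 -0.0013] sd 0.032
```

>>> send_rows --series '[{"dx":0,"dy":0,"dz":0.01,"wx":0,"wy":0,"wz":3,"gripper":3},{"dx":0,"dy":0,"dz":0.01,"wx":0,"wy":0,"wz":6,"gripper":3},{"dx":0,"dy":0,"dz":0.02,"wx":0,"wy":0,"wz":9,"gripper":3},{"dx":0,"dy":0,"dz":0.03,"wx":0,"wy":0,"wz":12,"gripper":3},{"dx":0,"dy":0,"dz":0.03,"wx":0,"wy":0,"wz":15,"gripper":3},{"dx":0,"dy":0,"dz":0.03,"wx":0,"wy":0,"wz":15,"gripper":3},{"dx":0,"dy":0,"dz":0.03,"wx":0,"wy":0,"wz":15,"gripper":3},{"dx":0,"dy":0,"dz":0.03,"wx":0,"wy":0,"wz":15,"gripper":3}]'

```text
time: 30.62
tool_pos: [0.4409, 0.1527, 0.1101]
tool_rot: [-0.001, 0.436, 0.9, 0.0]
contact_force: [-5.6, 2.2, 5.5]
grip_width: 0.0345
grasp_force: 29.6
```

```bash
python3 avg.py 10
```

```text
t 31.1167 turned 2.18 z 0.1101 M [ 0.4115  0.955  -0.0884] sd [0.017 0.023 0.032] F [-5.39  2.5   5.92] eff [-0.0728  0.0002] sd 0.0
```

Joint-6 effort is noise-free at rest: 0.057, 0.057, now 0.073. Contact is made and torque is rising towards the 0.105 plateau.

>>> send_rows --series '[{"dx":0,"dy":0,"dz":0.01,"wx":0,"wy":0,"wz":3,"gripper":3},{"dx":0,"dy":0,"dz":0.01,"wx":0,"wy":0,"wz":6,"gripper":3},{"dx":0,"dy":0,"dz":0.02,"wx":0,"wy":0,"wz":9,"gripper":3},{"dx":0,"dy":0,"dz":0.03,"wx":0,"wy":0,"wz":12,"gripper":3},{"dx":0,"dy":0,"dz":0.03,"wx":0,"wy":0,"wz":15,"gripper":3},{"dx":0,"dy":0,"dz":0.03,"wx":0,"wy":0,"wz":15,"gripper":3},{"dx":0,"dy":0,"dz":0.03,"wx":0,"wy":0,"wz":15,"gripper":3},{"dx":0,"dy":0,"dz":0.03,"wx":0,"wy":0,"wz":15,"gripper":3}]'

```text
time: 31.78
tool_pos: [0.4409, 0.1527, 0.1098]
tool_rot: [-0.001, 0.55, 0.835, 0.0]
contact_force: [-6.3, 2.3, 5.6]
grip_width: 0.0347
grasp_force: 29.6
```

```bash
python3 avg.py 8
```

```text
t 32.1833 turned 2.442 z 0.1098 M [ 0.4326  0.9489 -0.0827] sd [0.026 0.028 0.021] F [-5.14  2.79  5.32] eff [-0.0688  0.0005] sd 0.0
```

>>> send_rows --series '[{"dx":0,"dy":0,"dz":0.01,"wx":0,"wy":0,"wz":3,"gripper":3},{"dx":0,"dy":0,"dz":0.01,"wx":0,"wy":0,"wz":6,"gripper":3},{"dx":0,"dy":0,"dz":0.02,"wx":0,"wy":0,"wz":9,"gripper":3},{"dx":0,"dy":0,"dz":0.03,"wx":0,"wy":0,"wz":12,"gripper":3},{"dx":0,"dy":0,"dz":0.03,"wx":0,"wy":0,"wz":15,"gripper":3},{"dx":0,"dy":0,"dz":0.03,"wx":0,"wy":0,"wz":15,"gripper":3},{"dx":0,"dy":0,"dz":0.03,"wx":0,"wy":0,"wz":15,"gripper":3},{"dx":0,"dy":0,"dz":0.03,"wx":0,"wy":0,"wz":15,"gripper":3}]'

```text
time: 32.85
tool_pos: [0.4409, 0.1528, 0.1096]
tool_rot: [-0.001, 0.654, 0.757, 0.0]
contact_force: [-5.4, 2.2, 4.8]
grip_width: 0.0347
grasp_force: 29.7
```

```bash
python3 avg.py 10
```

```text
t 33.35 turned 2.703 z 0.1096 M [ 0.4506  0.951  -0.0574] sd [0.032 0.021 0.023] F [-5.29  3.11  5.66] eff [-0.055  -0.0001] sd 0.0
```

>>> send_rows --series '[{"dx":0,"dy":0,"dz":0.01,"wx":0,"wy":0,"wz":3,"gripper":3},{"dx":0,"dy":0,"dz":0.01,"wx":0,"wy":0,"wz":6,"gripper":3},{"dx":0,"dy":0,"dz":0.02,"wx":0,"wy":0,"wz":9,"gripper":3},{"dx":0,"dy":0,"dz":0.03,"wx":0,"wy":0,"wz":12,"gripper":3},{"dx":0,"dy":0,"dz":0.03,"wx":0,"wy":0,"wz":15,"gripper":3},{"dx":0,"dy":0,"dz":0.03,"wx":0,"wy":0,"wz":15,"gripper":3},{"dx":0,"dy":0,"dz":0.03,"wx":0,"wy":0,"wz":15,"gripper":3},{"dx":0,"dy":0,"dz":0.03,"wx":0,"wy":0,"wz":15,"gripper":3}]'

```text
time: 34.02
tool_pos: [0.441, 0.1528, 0.1094]
tool_rot: [-0.001, 0.747, 0.665, -0.0]
contact_force: [-4.5, 3.8, 5.6]
grip_width: 0.0346
grasp_force: 29.7
```

```bash
python3 avg.py 6
```

```text
t 34.3167 turned 2.965 z 0.1094 M [ 0.5078  0.9962 -0.0275] sd [0.018 0.037 0.022] F [-5.    3.18  5.96] eff [-0.0359  0.0005] sd 0.0
```

The resting torque is the backward bound, spring torque minus 0.06 friction. So -0.036 means the foot touched at about 2.65 rad and the spring torque is now about 0.024 of 0.045. From here I'll also read the torque while moving, at an even pace.

>>> send_rows --series '[{"dx":0,"dy":0,"dz":0.0,"wx":0,"wy":0,"wz":2,"gripper":3},{"dx":0,"dy":0,"dz":0.01,"wx":0,"wy":0,"wz":4,"gripper":3},{"dx":0,"dy":0,"dz":0.01,"wx":0,"wy":0,"wz":6,"gripper":3},{"dx":0,"dy":0,"dz":0.02,"wx":0,"wy":0,"wz":8,"gripper":3},{"dx":0,"dy":0,"dz":0.02,"wx":0,"wy":0,"wz":10,"gripper":3},{"dx":0,"dy":0,"dz":0.02,"wx":0,"wy":0,"wz":12,"gripper":3},{"dx":0,"dy":0,"dz":0.03,"wx":0,"wy":0,"wz":14,"gripper":3},{"dx":0,"dy":0,"dz":0.03,"wx":0,"wy":0,"wz":16,"gripper":3}]'

```text
time: 34.98
tool_pos: [0.4411, 0.1528, 0.1092]
tool_rot: [-0.001, 0.833, 0.554, -0.0]
contact_force: [-5.0, 3.8, 6.6]
grip_width: 0.0348
grasp_force: 29.8
```

```bash
python3 kn.py; python3 avg.py 6
```

```text
t 34.9833 turned 3.2456871615801184 pos [0.4411 0.1528 0.1092] F [-5.   3.8  6.6] M [0.584 0.98  0.064] j6 0.47 eff6 -0.334 grip 29.761746525764465 0.03484564927485747
t 35.2833 turned 3.244 z 0.1092 M [ 0.5575  1.0057 -0.0026] sd [0.02  0.008 0.016] F [-4.9   2.96  6.38] eff [ 0.0575 -0.0172] sd 0.087
```

```bash
python3 avg.py 6
```

```text
t 35.5833 turned 3.244 z 0.1092 M [ 0.5397  0.9914 -0.0024] sd [0.023 0.02  0.039] F [-4.89  2.94  6.39] eff [-0.0163  0.0001] sd 0.0
```

>>> send_rows --series '[{"dx":0,"dy":0,"dz":0.0,"wx":0,"wy":0,"wz":3,"gripper":3},{"dx":0,"dy":0,"dz":0.01,"wx":0,"wy":0,"wz":6,"gripper":3},{"dx":0,"dy":0,"dz":0.01,"wx":0,"wy":0,"wz":9,"gripper":3},{"dx":0,"dy":0,"dz":0.01,"wx":0,"wy":0,"wz":12,"gripper":3},{"dx":0,"dy":0,"dz":0.01,"wx":0,"wy":0,"wz":15,"gripper":3},{"dx":0,"dy":0,"dz":0.01,"wx":0,"wy":0,"wz":15,"gripper":3},{"dx":0,"dy":0,"dz":0.01,"wx":0,"wy":0,"wz":15,"gripper":3},{"dx":0,"dy":0,"dz":0.01,"wx":0,"wy":0,"wz":15,"gripper":3}]'

```text
time: 36.25
tool_pos: [0.4413, 0.1529, 0.1092]
tool_rot: [-0.001, 0.897, 0.441, 0.0]
contact_force: [-5.2, 2.3, 7.3]
grip_width: 0.0345
grasp_force: 29.8
```

```bash
python3 avg.py 4;python3 avg.py 4
```

```text
t 36.45 turned 3.506 z 0.1092 M [ 0.5674  0.9406 -0.0533] sd [0.008 0.023 0.022] F [-5.24  2.57  6.88] eff [-0.0162  0.0013] sd 0.0
t 36.65 turned 3.506 z 0.1092 M [0.5766 0.9844 0.0164] sd [0.033 0.033 0.037] F [-5.04  3.    6.48] eff [-0.0163 -0.0005] sd 0.0
```

The resting torque went -0.055, -0.036, -0.0163, then stayed at -0.0163 over the last 0.26 rad. The screw has stopped and the clutch has slipped by roughly 0.25 rad. Releasing and lifting away.

>>> send_rows --series '[{"dx":0,"dy":0,"dz":0,"wx":0,"wy":0,"wz":0,"gripper":3.6},{"dx":0,"dy":0,"dz":0,"wx":0,"wy":0,"wz":0,"gripper":3.9},{"dx":0,"dy":0,"dz":0,"wx":0,"wy":0,"wz":0,"gripper":4.2},{"dx":0,"dy":0,"dz":0,"wx":0,"wy":0,"wz":0,"gripper":4.6},{"dx":0,"dy":0,"dz":0,"wx":0,"wy":0,"wz":0,"gripper":4.6},{"dx":0,"dy":0,"dz":-1,"wx":0,"wy":0,"wz":0,"gripper":4.6},{"dx":0,"dy":0,"dz":-3,"wx":0,"wy":0,"wz":0,"gripper":4.6},{"dx":0,"dy":0,"dz":-6,"wx":0,"wy":0,"wz":0,"gripper":4.6}]'

```text
time: 37.32
tool_pos: [0.4396, 0.1518, 0.1675]
tool_rot: [-0.001, 0.898, 0.441, -0.002]
contact_force: [0.3, 0.3, 0.2]
grip_width: 0.046
grasp_force: 0.0
```

```bash
python3 - <<'E'
from h import *
from cell import manip
s=manip.state();q=s['tool_rot'];x=Ro.from_quat([*q[1:],q[0]]).apply([1,0,0]);plan((.30,-.05,.30),np.arctan2(x[1],x[0]))
E
```

```text
t 37.32 pos [0.4396 0.1518 0.1675] j [ 0.07 -0.09  1.94 -0.    1.3   0.73] F [0.32 0.3  0.17] M [0.024 0.044 0.038] w 0.046 0.0
shift cm [-24.55   1.23 -13.16] turn [-0.22  0.21 -0.  ]
```

>>> send_rows --series '[{"dx":0,"dy":0,"dz":-3,"wx":0,"wy":0,"wz":0,"gripper":4.6},{"dx":0,"dy":0,"dz":-6,"wx":0,"wy":0,"wz":0,"gripper":4.6},{"dx":-2,"dy":0.1,"dz":-9,"wx":0,"wy":0,"wz":0,"gripper":4.6},{"dx":-5,"dy":0.2,"dz":-11,"wx":0,"wy":0,"wz":0,"gripper":4.6},{"dx":-8,"dy":0.4,"dz":-12,"wx":0,"wy":0,"wz":0,"gripper":4.6},{"dx":-11,"dy":0.6,"dz":-12,"wx":0,"wy":0,"wz":0,"gripper":4.6},{"dx":-14,"dy":0.8,"dz":-12,"wx":0,"wy":0,"wz":0,"gripper":4.6},{"dx":-17,"dy":1,"dz":-12,"wx":0,"wy":0,"wz":0,"gripper":4.6}]'

```text
time: 37.98
tool_pos: [0.3449, 0.0105, 0.2898]
tool_rot: [0.001, 0.897, 0.441, 0.001]
contact_force: [-0.0, -0.3, -0.3]
grip_width: 0.0461
grasp_force: 0.0
```

>>> send_rows --series '[{"dx":-3,"dy":0,"dz":0,"wx":0,"wy":0,"wz":0,"gripper":4.6},{"dx":-6,"dy":0,"dz":0,"wx":0,"wy":0,"wz":0,"gripper":4.6},{"dx":-8,"dy":0,"dz":0,"wx":0,"wy":0,"wz":0,"gripper":4.6},{"dx":-8,"dy":0,"dz":0,"wx":0,"wy":0,"wz":0,"gripper":4.6},{"dx":-8,"dy":0,"dz":0,"wx":0,"wy":0,"wz":0,"gripper":4.6},{"dx":-8,"dy":0,"dz":0,"wx":0,"wy":0,"wz":0,"gripper":4.6},{"dx":-8,"dy":0,"dz":0,"wx":0,"wy":0,"wz":0,"gripper":4.6},{"dx":-8,"dy":0,"dz":0,"wx":0,"wy":0,"wz":0,"gripper":4.6}]'

```text
time: 38.65
tool_pos: [0.2971, -0.0512, 0.2888]
tool_rot: [-0.0, 0.897, 0.442, -0.0]
contact_force: [0.0, 0.7, -0.7]
grip_width: 0.0461
grasp_force: 0.0
```

```bash
python3 - <<'E'
from h import *
from cell import manip
s=manip.state();print(s['time'],s['tool_pos'],s['contact_force'])
now=dict(T=manip.grab_frame('top'),S=manip.grab_frame('side'));pickle.dump(now,open('pics/end.pkl','wb'))
old=dict(T=pickle.load(open('pics/top0.pkl','rb')),S=pickle.load(open('pics/side4.pkl','rb')))
def redang(f,c,z,r0,r1):
    "redness-weighted direction (world) about c on plane z, between radii; supersampled"
    im=f['img'].astype(np.float32);red=im[...,0]-(im[...,1]+im[...,2])/2
    out=[]
    for a in np.radians(np.arange(0,360,10)):
        v=[]
        for r in np.linspace(r0,r1,4):
            p=proj(f,[c[0]+r*np.cos(a),c[1]+r*np.sin(a),z]);v.append(cv2.getRectSubPix(red,(1,1),(float(p[0]),float(p[1])))[0,0])
        out.append(np.mean(v))
    return np.array(out)
for nm,d,c,dz in(('old',old,(.543,.0669),0),('now',now,(.4410,.1525),-.0041)):
    for k,f in d.items():
        print(nm,k,'line',redang(f,c,.150+dz,.004,.014).astype(int).tolist());print('   disc',redang(f,c,.124+dz,.0195,.0235).astype(int).tolist())
# clamp arm direction & shoe from top
f=now['T'];hsv=cv2.cvtColor(f['img'],cv2.COLOR_RGB2HSV);m=cv2.inRange(hsv,(0,120,60),(8,255,255))|cv2.inRange(hsv,(172,120,60),(180,255,255))
ys,xs=np.nonzero(m[185:250,190:260]);P=np.array([onz(f,(a+190,b+185),.114)[:2] for a,b in zip(xs,ys)]);k=(np.hypot(*(P-[.5205,.144]).T)>.018)&(np.hypot(*(P-[.5205,.144]).T)<.058);a=P[k].mean(0)-[.5205,.144];print('swing',((np.arctan2(a[1],a[0])-np.pi+.109+1)%(2*np.pi))-1,k.sum())
E
```

```text
38.65 [ 0.29707296 -0.05122312  0.28875809] [ 0.00298625  0.70781261 -0.66023933]
old T line [6, 6, 7, 7, 8, 9, 11, 13, 17, 24, 34, 45, 49, 40, 27, 17, 11, 8, 7, 6, 5, 5, 5, 4, 4, 4, 4, 4, 5, 5, 4, 4, 4, 5, 5, 5]
   disc [5, 6, 5, 5, 6, 6, 6, 7, 11, 21, 29, 32, 34, 23, 9, 5, 3, 4, 5, 6, 7, 7, 8, 8, 8, 8, 8, 7, 7, 6, 7, 6, 6, 6, 6, 6]
old S line [-5, -5, -3, -2, -3, -3, -2, 0, 1, 8, 27, 47, 57, 51, 41, 28, 16, 4, -2, -2, -1, 0, 1, 1, 1, 2, 2, 1, 0, 0, -1, -3, -4, -4, -5, -5]
   disc [4, 8, 0, 0, 0, -3, -3, -3, -3, -1, -4, 17, 63, 86, 66, 58, 38, 8, -1, -2, -2, -3, -5, -4, -5, -6, -4, -4, -4, -4, -4, -4, -7, -7, -3, 0]
now T line [6, 5, 5, 5, 5, 6, 6, 7, 8, 9, 10, 11, 12, 16, 20, 28, 37, 41, 35, 24, 15, 10, 8, 7, 6, 6, 5, 5, 5, 4, 4, 4, 5, 5, 6, 6]
   disc [43, 32, 10, 1, 0, 2, 4, 6, 6, 6, 5, 4, 4, 3, 4, 4, 5, 10, 26, 32, 15, 5, 4, 6, 6, 7, 7, 7, 6, 5, 4, 4, 6, 15, 29, 39]
now S line [-3, -4, -4, -4, -4, -3, -3, -2, -1, -1, 1, 2, 1, 1, 3, 14, 25, 45, 67, 71, 44, 21, 14, 10, 6, 2, -2, -4, -4, -3, -3, -2, -2, -2, -2, -2]
   disc [-1, -1, 0, -1, 0, -4, -3, -4, -3, -4, -4, -1, 5, 7, 7, 2, -1, -1, 10, 39, 30, -3, -4, -4, -5, -4, -4, -4, -4, -6, -5, -8, -5, 0, 5, 3]
swing -0.00844959199570372 90
```

The pictures confirm it. The knob line is now at about 170–184° and the disc mark at about 187–193°, so the line has run on clockwise by roughly 0.25 rad. The swing reads about 0, and the robot is clear. Handing in.

```bash
python3 -c "
from cell import manip
print(manip.finish_job())"
```

```text
the job is handed in; nothing more can be done
None
```

The job is handed in at about 39 s: the shoe is bedded on both rests, the red arm is home against its stop, and the knob was stopped at first slip, about 0.25 rad by torque and pictures. My first pass at the arm went over the bar without contact, and the arm closed on the second try.

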